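# Sort the inspected bearing caps and punch-mark the good ones

### The arm

A 6-joint arm with a two-finger parallel gripper is mounted at the origin on the work surface. World frame = base frame: x ahead of the robot, y to its left, z up, the work surface at z = 0. Lengths are in m, angles in rad, forces in N, time in s.
With the tool pointing down it reaches from about 0.25 to 0.85 m from the base axis. Payload 12.5 kg.
Tool frame: the origin (TCP) lies midway between the tips of the shut fingers; the grasp point (between the pads) lies 19 mm behind it; z points along the fingers, y is the direction in which the jaws open and shut (so a half turn about z gives the same grasp; the last joint's range is limited). The gripper opens to 93 mm and grips with 3 to 60 N. Pads are 15 mm wide; open, the fingers measure 128 mm over their backs; the gripper's body (75 mm by 188 mm) begins 65 mm behind the grasp point.
Start: joints at [-1.387, 0.351, 1.652, -0, 1.139, -0.085], TCP at [0.146, -0.53, 0.219] pointing down, gripper open.
Joint ranges: [-2.75, 2.75], [-0.79, 2.1], [0.01, 2.65], [-1.57, 4.71], [0.07, 3.14], [-2.87, 2.87]. Speed limits (rad/s): [2.22, 2.22, 2.79, 3.14, 3.14, 3.14].

### API

Orientations are given as a unit quaternion [x, y, z, w].
In Python, from cell import sensors, eyes, order gives the robot as it stands.
- The arm moves only by the shell command python3 -m crank 'ROWS'. ROWS is text: rows parted by semicolons, each of 5 numbers parted by spaces: the shift along the world's x, y, z in units of 25 mm (1.0 is 25 mm), then the turn about the world's z in units of 6 degrees (1.0 is 6 degrees), then the opening, from 0 (shut) to 1 (fully open). In form: tx ty tz yaw gripper; .... A call has 1 to 10 rows; each row shifts and turns the pose as measured when the row begins; what a row does not reach is not made up. A row lasts 1/12 s, in which the tool goes at most 41.7 mm and 7.16 degrees, less where a joint would pass 70% of its speed; a pose out of reach is approached as far as the arm can. A call is refused whole if a number of a shift passes 1 or a number of a turn 1, either way. A call with a gripper value outside its range is refused whole. The fingers move at their own pace and stop on an object; the grip force is fixed at half the most. Time passes only in rows, so rows that do not move let the fingers close. It gives the time, the measured TCP pose, the force and the opening at its end, in the units of the state.
- sensors.read_state(): the state, without advancing time (a new reading comes with each control period).
- eyes.snapshot(name): name is "side" or "top" or "wrist"; returns a dict with "image" (480x640x3 uint8, red, green, blue), "camera_matrix" (3x3 intrinsics, pixels), "R" (3x3) and "t" (3): a world point X has camera coordinates R X + t. Camera axes: x right, y down, z forward; pixel columns grow to the right and rows downward; lengths in m; the calibration is good to about 2 mm. A picture is of the moment at which its call begins. There is no depth.
- order.job_done(): hands the job in, once; it reports no verdict.
The state is a dict: "t": time; "q": joint angles; "qd": joint speeds; "tau": joint torques, N m; "position": TCP position; "tcp_rot": TCP orientation; "contact_force": force on the tool from outside, world axes, zero at the start; "wrist_torque": the same for the moment, N m; "finger_gap": finger opening in m.
Only numpy, scipy, OpenCV 4.12 (cv2) and the standard library are available. Lean on these libraries where they do the work, as an engineer would, in place of code of your own. Each camera call takes 0.05 s, during which the arm holds its last target. There are 200 camera calls.

### The job

Sort the main bearing caps by their inspection tags: caps with the round dot stand upright on their feet in the bays of the wooden marking rack, one to a bay, and caps with the crossed-through strip go into the black scrap tray. Once all are sorted, take the automatic centre punch from its block and strike the bright pad of every cap in the rack, pressing straight down until the spring snaps and the mark is driven in; do not punch the scrapped ones. Finally put the punch back in its block, point down, with every cap still in its place, and leave the hammer and the oil can alone.

Things in the scene. Friction and masses are not known exactly. Their poses are not given: they have to be found in the camera images.
- cap_a: Iron bearing cap, an upside-down U 110 x 40 mm (its x, y), 46 high, 0.55 kg. Origin: centre of underside, z up. Grip it across its 40 mm width at the raised middle (72 mm long, 26 to 46 mm up; below is the bore; shoulders 36 mm high). Bright 16 mm square pad amid its top, 45.5 mm up. PASSED: small round paper dot, 18 mm, beside the pad. May be absent.
- cap_b: Iron bearing cap, an upside-down U 110 x 40 mm (its x, y), 46 high, 0.55 kg. Origin: centre of underside, z up. Grip it across its 40 mm width at the raised middle (72 mm long, 26 to 46 mm up; below is the bore; shoulders 36 mm high). Bright 16 mm square pad amid its top, 45.5 mm up. PASSED: small round paper dot, 18 mm, beside the pad. May be absent.
- cap_c: Iron bearing cap, an upside-down U 110 x 40 mm (its x, y), 46 high, 0.55 kg. Origin: centre of underside, z up. Grip it across its 40 mm width at the raised middle (72 mm long, 26 to 46 mm up; below is the bore; shoulders 36 mm high). Bright 16 mm square pad amid its top, 45.5 mm up. PASSED: small round paper dot, 18 mm, beside the pad. May be absent.
- cap_x: Iron bearing cap, an upside-down U 110 x 40 mm (its x, y), 46 high, 0.55 kg. Origin: centre of underside, z up. Grip it across its 40 mm width at the raised middle (72 mm long, 26 to 46 mm up; below is the bore; shoulders 36 mm high). Bright 16 mm square pad amid its top, 45.5 mm up. FAILED: paper strip, 18 mm broad, crossed in black, over its whole width. May be absent.
- cap_y: Iron bearing cap, an upside-down U 110 x 40 mm (its x, y), 46 high, 0.55 kg. Origin: centre of underside, z up. Grip it across its 40 mm width at the raised middle (72 mm long, 26 to 46 mm up; below is the bore; shoulders 36 mm high). Bright 16 mm square pad amid its top, 45.5 mm up. FAILED: paper strip, 18 mm broad, crossed in black, over its whole width. May be absent.
- cap_z: Iron bearing cap, an upside-down U 110 x 40 mm (its x, y), 46 high, 0.55 kg. Origin: centre of underside, z up. Grip it across its 40 mm width at the raised middle (72 mm long, 26 to 46 mm up; below is the bore; shoulders 36 mm high). Bright 16 mm square pad amid its top, 45.5 mm up. FAILED: paper strip, 18 mm broad, crossed in black, over its whole width. May be absent.
- mark_a (a joint): Depth of the punch mark in the pad of cap_a, in m: 0 unmarked, 0.002 fully struck. The metal gives way only above 13 N, and the mark stays.
- mark_b (a joint): Depth of the punch mark in the pad of cap_b, in m: 0 unmarked, 0.002 fully struck. The metal gives way only above 13 N, and the mark stays.
- mark_c (a joint): Depth of the punch mark in the pad of cap_c, in m: 0 unmarked, 0.002 fully struck. The metal gives way only above 13 N, and the mark stays.
- mark_x (a joint): Depth of the punch mark in the pad of cap_x, in m: 0 unmarked, 0.002 fully struck. The metal gives way only above 13 N, and the mark stays.
- mark_y (a joint): Depth of the punch mark in the pad of cap_y, in m: 0 unmarked, 0.002 fully struck. The metal gives way only above 13 N, and the mark stays.
- mark_z (a joint): Depth of the punch mark in the pad of cap_z, in m: 0 unmarked, 0.002 fully struck. The metal gives way only above 13 N, and the mark stays.
- rack: Marking rack: plywood board 170 x 280 mm (its x, y), 18 mm thick, fixed to the bench. Wooden battens 8 mm high divide it into three bays side by side along its y, each 60 mm wide (y) and 140 mm long (x), one cap to a bay. Origin: centre of its underside, on the bench.
- bay_0 (a point): Centre of the floor of bay 0 of the rack, 18 mm above the bench (the bay at its -y end); its x runs along the bay.
- bay_1 (a point): Centre of the floor of bay 1 of the rack, 18 mm above the bench (the middle bay); its x runs along the bay.
- bay_2 (a point): Centre of the floor of bay 2 of the rack, 18 mm above the bench (the bay at its +y end); its x runs along the bay.
- scrap_tray: Scrap tray: open black drip tray, 190 x 270 mm outside (x, y), walls 32 mm high and 5 mm thick, floor 5 mm, fixed to the bench. Origin: centre of its underside.
- punch_block: Wooden tool block 56 x 56 x 60 mm high, fixed to the bench. Origin: centre of its underside. A square hole, 23 mm wide with a 3 mm chamfer and 50 mm deep (floor 10 mm above the bench), goes down its middle; the punch stands in it point down.
- punch: Automatic centre punch, steel, 145 mm long, 0.16 kg. Origin: the point's end with the spring relaxed; z runs up the tool. Round sleeve 19 mm across from 30 to 145 mm above the origin (knurled from 52 to 123), nose tapering to 10 mm at 16 mm, then a 6 mm rod with a 3 mm point. Hold it by the sleeve and push down: the point goes up into the sleeve.
- punch_tip (a point): The end of the punch's point (it moves with the point).
- plunger (a joint): How far the point is pushed up into the sleeve, in m: 0 to 0.009, sprung back to 0. The hidden spring resists with 3 N, rising to about 10 N at 5.3 mm, then snaps (falls to about 3 N) and the sleeve runs down to its stop at 9 mm, where the blow and the further push (over 13 N) drive the mark in.
- hammer: Bystander: hammer with a wooden handle, 200 mm long, lying on the bench beyond the rack or tray, loose.
- oil_can: Bystander: metal can 60 mm across, 130 mm tall, standing on the bench beyond the rack or tray, loose.

How it is judged:
By the outcome, as a careful person would: the job done as asked, in the order asked, and still so for the second after the job is handed in, with the robot touching nothing.
Of cap_a, cap_b, cap_c only 2 to 3 are there at a start; the rules pass over those that are not, and their reading is None.
Of cap_x, cap_y, cap_z only 2 to 3 are there at a start; the rules pass over those that are not, and their reading is None.
At some moment in a run one of cap_a, cap_b, cap_c, cap_x, cap_y, cap_z may be knocked a few centimetres aside while the robot is not near it.
It also fails if it takes over 210 s, if anything falls off the work surface, if the arm or the gripper's body presses on something with over 40 N, if the wrist force passes 120 N, or if a joint passes its speed limit or range.

## Working session

There is one attempt and no reset: what is moved stays moved. The work goes in short steps, Python scripts to look and compute and a shell command to move; the robot and the scene stay as the last step left them, time stands still between calls to the robot, and variables do not carry over. Pictures are saved under pics/ and viewed, about 12 in all and at most 16, crops included, and the job is handed in when it is done.

```bash
ls; mkdir -p pics
cat > h.py <<'E'
import numpy as np, cv2
from cell import sensors, eyes, order
def snap(n,f=None):
    s=eyes.snapshot(n); 
    if f: cv2.imwrite('pics/'+f+'.png',s['image'][:,:,::-1]); np.savez('pics/'+f+'.npz',**s)
    return s
def load(f): return np.load('pics/'+f+'.npz')
def ray(s,u,v,z):
    K,R,t=np.array(s['camera_matrix']),np.array(s['R']),np.array(s['t']).reshape(3)
    d=R.T@np.linalg.solve(K,[u,v,1.]); c=-R.T@t
    return c+d*(z-c[2])/d[2]
def proj(s,X):
    K,R,t=np.array(s['camera_matrix']),np.array(s['R']),np.array(s['t']).reshape(3)
    p=K@(R@np.array(X)+t); return p[:2]/p[2]
E
python3 - <<'E'
from h import *
for n in('top','side'):
    s=snap(n,n+'0'); print(n,np.array(s['camera_matrix'])[0],-np.array(s['R']).T@np.array(s['t']).reshape(3))
print(sensors.read_state())
E
```

```text
pics
top [546.68012401   0.         319.90905948] [ 0.40417107 -0.00227866  1.27352267]
side [556.19033286   0.         319.33192915] [-0.10010257  0.66980081  0.70113335]
{'t': 0.1, 'q': array([-1.38661273e+00,  3.51190800e-01,  1.65235656e+00,  5.05804095e-07,
        1.13911183e+00, -8.45871100e-02]), 'qd': array([-0.00108301, -0.00275048, -0.0022436 , -0.0010426 ,  0.00102127,
       -0.00058474]), 'tau': array([ 7.25171813e-04, -4.98025060e+01, -2.85705417e+01,  7.00026238e-02,
        2.38752872e-02, -4.80575511e-05]), 'position': array([ 0.14602459, -0.52993608,  0.21815198]), 'tcp_rot': array([ 9.90983743e-01,  1.33981109e-01, -2.63155141e-05, -5.32619124e-04]), 'contact_force': array([ 0.60792338, -0.74742467,  0.68966236]), 'wrist_torque': array([-0.00375561, -0.01428687, -0.04580643]), 'finger_gap': 0.09313608919546737}
```

View pics/top0.png

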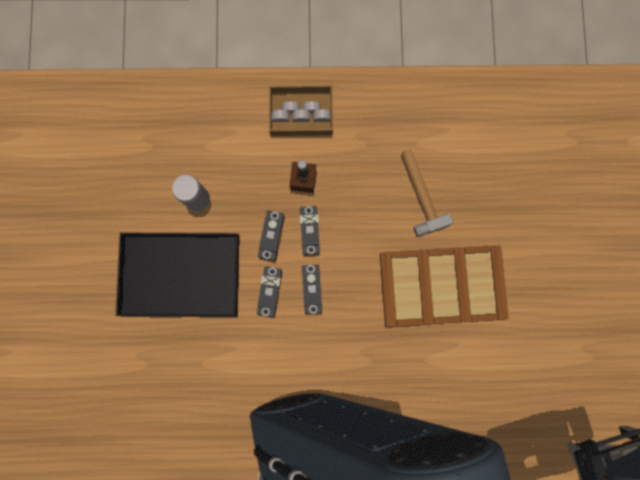

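View pics/side0.png

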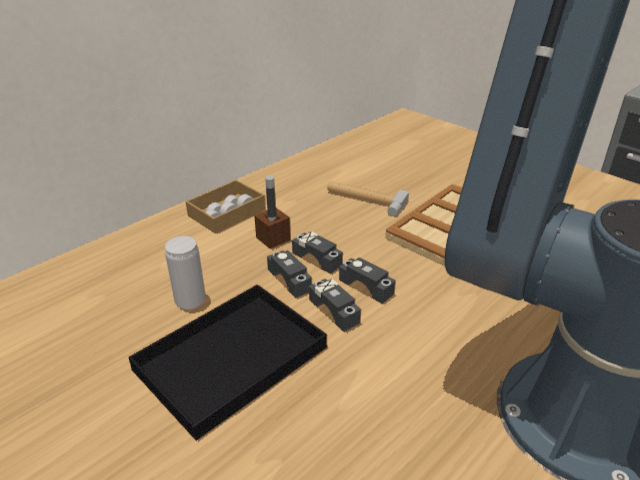

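The top view shows 4 caps. The two with dots are at about (271,235) and (312,289), the two with crossed strips at (310,231) and (269,291). The tray is at (179,275), the rack at (444,287) and the punch block at (303,177). The hammer and can lie beyond them.

Run:
```python
from h import *
s=load('top0'); im=s['image']
c=im[155:325,240:335]; cv2.imwrite('pics/crop1.png',cv2.resize(c[:,:,::-1],None,fx=3.5,fy=3.5,interpolation=cv2.INTER_CUBIC))
# caps: dark/grey low saturation blobs
hsv=cv2.cvtColor(im,cv2.COLOR_RGB2HSV)
m=((hsv[...,1]<90)).astype(np.uint8)
m=cv2.morphologyEx(m,cv2.MORPH_CLOSE,np.ones((3,3)))
m[:198]=0;m[322:]=0;m[:,:246]=0;m[:,335:]=0
n,l,st,ce=cv2.connectedComponentsWithStats(m)
for i in range(1,n):
    if st[i,4]<200: continue
    cs,_=cv2.findContours((l==i).astype(np.uint8),cv2.RETR_EXTERNAL,cv2.CHAIN_APPROX_NONE)
    P=np.array([ray(s,u,v,.040)[:2]*1000 for u,v in cs[0][:,0]],np.float32)
    print(st[i],ce[i],cv2.minAreaRect(P))
# rack outline, wood brown dark
for name,z,pts in(('rack',.026,[(380,253),(500,246),(508,320),(386,327)]),('tray',.032,[(120,234),(240,233),(239,317),(116,317)]),('block',.06,[(291,162),(316,163),(315,192),(290,191)])):
    P=np.array([ray(s,u,v,z)[:2] for u,v in pts]); print(name,P.round(3).tolist(),P.mean(0))
```

```text
[300 206  20  49 830] [309.4686747  229.82650602] ((568.6100463867188, 3.753084182739258), (110.74223327636719, 41.55642318725586), 0.9205000400543213)
[258 211  26  50 867] [270.49019608 235.22145329] ((558.35107421875, 91.95923614501953), (41.43347930908203, 112.35273742675781), 79.05207061767578)
[302 264  20  51 836] [311.52033493 288.98444976] ((434.962646484375, 0.4566764831542969), (112.03458404541016, 38.67789840698242), 3.009615898132324)
[257 267  25  50 893] [268.78723404 291.36394177] ((430.6746826171875, 95.50222778320312), (44.02147674560547, 111.00565338134766), 83.00525665283203)
rack [[0.515, -0.158], [0.528, -0.435], [0.359, -0.444], [0.347, -0.167]] [ 0.43716605 -0.30074588]
tray [[0.566, 0.435], [0.565, 0.162], [0.375, 0.164], [0.379, 0.438]] [0.47086219 0.29991876]
block [[0.722, 0.043], [0.719, -0.013], [0.652, -0.01], [0.655, 0.046]] [0.68713161 0.01651149]
```

View pics/crop1.png

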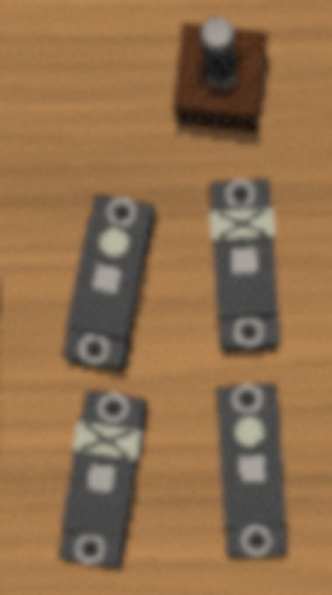

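```bash
python3 -m crank '0.5 0.9 -0.1 -0.1 1; 0.5 0.9 -0.1 -0.1 1; 0.5 0.9 -0.1 -0.1 1; 0.5 0.9 -0.1 -0.1 1; 0.5 0.9 -0.1 -0.1 1; 0.5 0.9 -0.1 -0.1 1; 0.5 0.9 -0.1 -0.1 1; 0.5 0.9 -0.1 -0.1 1; 0.5 0.9 -0.1 -0.1 1; 0.5 0.9 -0.1 -0.1 1'
```

```text
t: 0.93
position: [0.2719, -0.2965, 0.1896]
tcp_rot: [0.997, 0.077, -0.001, -0.002]
contact_force: [0.4, 0.1, 0.4]
finger_gap: 0.093
```

```bash
python3 -m crank '0.5 0.9 -0.2 -0.1 1; 0.5 0.9 -0.2 -0.1 1; 0.5 0.9 -0.2 -0.1 1; 0.5 0.9 -0.2 -0.1 1; 0.5 0.9 -0.2 -0.1 1; 0.5 0.9 -0.2 -0.1 1; 0.5 0.9 -0.2 -0.1 1; 0.5 0.9 -0.2 -0.1 1; 0.5 0.9 -0.2 -0.1 1; 0.5 0.9 -0.2 0 1' >/dev/null; python3 -m crank '0.5 0.9 -0.2 0 0.65;0.5 0.9 -0.2 0 0.65; 0.4 0.6 -0.2 0 0.65; 0 0 0 0 0.65;0 0 0 0 0.65;0 0 0 0 0.65'
python3 - <<'E'
from h import *
s=snap('wrist','w1'); p=sensors.read_state()
print(p['position'],p['tcp_rot'],p['finger_gap'])
s=snap('top','t1')
E
```

```text
t: 2.27
position: [0.4362, 0.0083, 0.1198]
tcp_rot: [1.0, 0.029, -0.002, -0.002]
contact_force: [0.5, -0.4, -0.8]
finger_gap: 0.0611
[0.4360951  0.00801219 0.11986409] [ 0.99958816  0.02850781 -0.00233798 -0.00231391] 0.06119739443941185
```

View pics/w1.png

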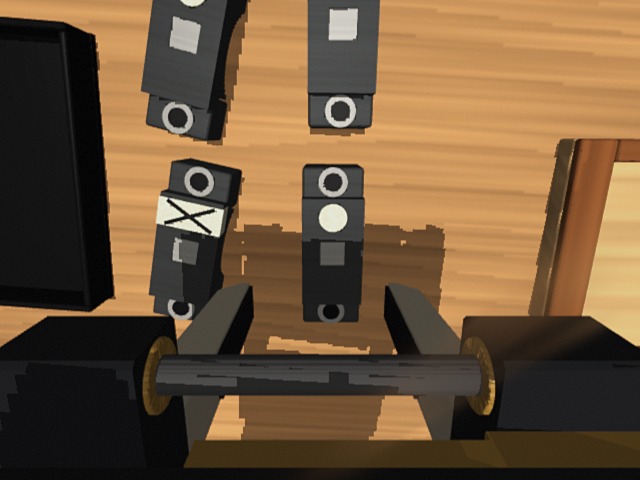

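The wrist view shows P2's pad at (332,253) under the gripper and F2's pad at (185,250). P1's pad is at (184,35) and F1's at (343,24).

Run:
```python
from h import *
s=load('w1'); t=load('top0')
for n,a,z in(('P2',(332,253),.0455),('F2',(185,250),.0455),('P1',(184,35),.0455),('F1',(343,24),.0455)):
    print(n,ray(s,*a,z)[:2].round(4))
A=lambda a,b:(lambda d:np.degrees(np.arctan2(d[1],d[0])))(ray(s,*a,.036)-ray(s,*b,.036))
print('yaw P2',A((333,181),(331,312)),'F2',A((199,181),(180,307)))
for n,c in(('P2',(252,469)),('F2',(101,478)),('P1',(107,279)),('F1',(244,261))):
    print(n,ray(t,240+c[0]/3.5-.4,155+c[1]/3.5-.4,.0455)[:2].round(4))
print(proj(s,[.4362,.0083,.0]))
```

```text
P2 [ 0.4379 -0.0007]
F2 [0.4342 0.0954]
P1 [0.5613 0.0915]
F1 [0.572  0.0023]
yaw P2 3.060791176101781 F2 -9.923288916478661
P2 [4.354e-01 2.000e-04]
F2 [0.431  0.0966]
P1 [0.5589 0.0923]
F1 [0.5696 0.0037]
[318.43595379 237.22871463]
```

```bash
python3 -m crank '0 -0.32 -0.6 0 0.65; 0 0 -0.8 0 0.65; 0 0 -0.8 0 0.65; 0 0 -0.8 0 0.65; 0 0 -0.6 0 0.65; 0 0 -0.35 0 0.65; 0 0 0 0 0.65'; python3 -m crank '0 0 0 0 0.2;0 0 0 0 0.2;0 0 0 0 0.2;0 0 0 0 0.2;0 0 0 0 0.2;0 0 0 0 0.2'
```

```text
t: 2.95
position: [0.436, -0.0064, 0.0207]
tcp_rot: [1.0, 0.024, 0.001, -0.002]
contact_force: [-0.8, 1.7, 0.0]
finger_gap: 0.0603
t: 3.45
position: [0.4363, -0.0071, 0.0232]
tcp_rot: [1.0, 0.023, 0.002, -0.002]
contact_force: [-0.3, 0.6, -7.8]
finger_gap: 0.0399
```

```bash
python3 -m crank '0 0 0.5 0 0.2; 0 0 0.9 0 0.2; 0 0 0.9 0 0.2; 0 0 0.9 0 0.2; 0 -0.3 0.6 0 0.2; 0 -0.9 0 0 0.2; 0 -0.9 0 0 0.2; 0 -0.9 0 0 0.2; 0 -0.9 0 0 0.2; 0 -0.9 0 0 0.2'; python3 -m crank '0 -0.9 0 0 0.2;0 -0.9 0 0 0.2;0 -0.9 0 0 0.2;0 -0.9 0 0 0.2;0 -0.9 0 0 0.2;0 -0.9 0 0 0.2;0 -0.9 0 0 0.2;0 -0.9 0 0 0.2;0 -0.9 0 0 0.2;0 -0.9 0 0 0.2'; python3 -m crank '0.2 -0.6 0 0 0.2;0 0 0 0 0.2;0 0 0 0 0.2'
python3 - <<'E'
from h import *
s=snap('wrist','w2'); p=sensors.read_state(); snap('top','t2')
print(p['position'],p['tcp_rot'],p['finger_gap'])
E
```

```text
t: 4.28
position: [0.4317, -0.1282, 0.1221]
tcp_rot: [1.0, 0.027, -0.001, -0.001]
contact_force: [0.6, 0.7, -6.9]
finger_gap: 0.0398
t: 5.12
position: [0.4258, -0.3627, 0.119]
tcp_rot: [1.0, 0.027, -0.005, -0.004]
contact_force: [1.2, -0.5, -7.6]
finger_gap: 0.0399
t: 5.37
position: [0.4292, -0.3818, 0.1174]
tcp_rot: [1.0, 0.026, -0.006, -0.004]
contact_force: [0.3, 0.8, -7.6]
finger_gap: 0.0399
[ 0.42921885 -0.38168583  0.11747626] [ 0.99964124  0.02586602 -0.00571292 -0.00396313] 0.039768456530586686
```

View pics/w2.png

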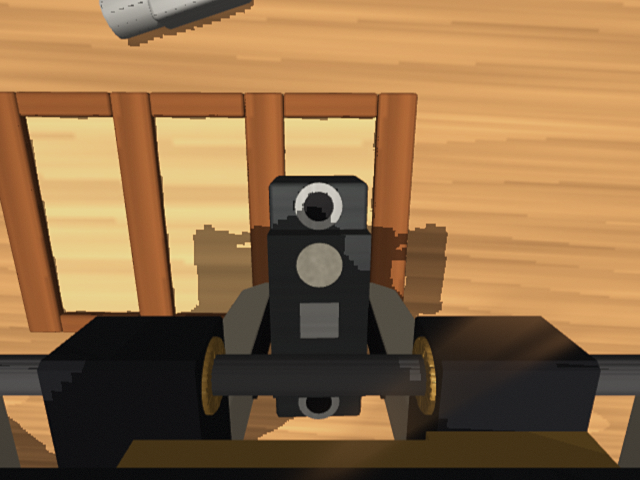

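Run:
```python
from h import *
s=load('w2')
for a in((113,94),(148,94),(247,94),(285,94),(377,94),(416,94),(16,94),(139,312),(173,312),(32,331)): print(a,ray(s,*a,.026)[:2].round(4))
print('pad',ray(s,319,320,.140)[:2])
p=sensors.read_state()['position']; print('tcp',p, 'px',proj(s,p))
```

```text
(113, 94) [ 0.522  -0.2473]
(148, 94) [ 0.5231 -0.2694]
(247, 94) [ 0.5263 -0.3316]
(285, 94) [ 0.5276 -0.3554]
(377, 94) [ 0.5305 -0.413 ]
(416, 94) [ 0.5318 -0.4373]
(16, 94) [ 0.5188 -0.1859]
(139, 312) [ 0.3717 -0.2522]
(173, 312) [ 0.3731 -0.2773]
(32, 331) [ 0.3514 -0.1704]
pad [ 0.43126674 -0.38268071]
tcp [ 0.42933861 -0.381221    0.11765879] px [315.99621238 301.31963822]
```

```bash
python3 -m crank '0.45 -0.2 -0.6 0 0.2; 0 0 -0.8 0 0.2; 0 0 -0.8 0 0.2; 0 0 -0.5 0 0.2; 0 0 0 0 0.2;0 0 0 0 0.2'
```

```text
t: 5.97
position: [0.4412, -0.3814, 0.0487]
tcp_rot: [1.0, 0.028, -0.006, -0.004]
contact_force: [-0.3, -0.3, -7.3]
finger_gap: 0.0395
```

```bash
python3 -m crank '0.05 -0.2 -0.2 0 0.2; 0 0 0 0 0.2; 0 0 -0.05 0 0.2;0 0 0 0 0.2'; python3 -m crank '0 0 0 0 0.65; 0 0 0 0 0.65;0 0 0 0 0.65;0 0 0.05 0 0.65'
```

```text
t: 6.3
position: [0.4436, -0.3869, 0.0448]
tcp_rot: [1.0, 0.029, -0.005, -0.003]
contact_force: [-0.1, -0.2, -6.9]
finger_gap: 0.0399
t: 6.63
position: [0.4454, -0.3888, 0.0494]
tcp_rot: [1.0, 0.029, -0.002, -0.001]
contact_force: [-0.1, 0.2, -0.5]
finger_gap: 0.0591
```

```bash
python3 -m crank '0 0 0.8 0 0.65; 0 0 0.8 0 0.65; 0 0 0.8 0 0.65; 0.2 0.5 0.8 0 0.65; 0.25 0.9 0.4 0 0.65; 0.25 0.9 0 -0.2 0.65; 0.25 0.9 0 -0.2 0.65; 0.25 0.9 0 -0.2 0.65; 0.25 0.9 0 -0.2 0.65; 0.25 0.9 0 -0.2 0.65' >/dev/null; python3 -m crank '0.2 0.9 0 -0.2 0.65;0.2 0.9 0 -0.2 0.65;0.2 0.9 0 -0.2 0.65;0.2 0.9 0 -0.2 0.65;0.2 0.9 0 -0.2 0.65;0.2 0.9 0 -0.2 0.65;0.2 0.9 0 -0.2 0.65;0.2 0.9 0 0 0.65;0.2 0.9 0 0 0.65;0.2 0.9 0 0 0.65'; python3 -m crank '0.2 0.9 0 0 0.65;0.2 0.9 0 0 0.65;0.2 0.9 0 0 0.65;0.2 0.7 0 0 0.65;0 0 0 0 0.65;0 0 0 0 0.65'
python3 - <<'E'
from h import *
s=snap('wrist','w3'); p=sensors.read_state(); snap('top','t3')
print(p['position'],p['tcp_rot'],p['finger_gap'])
for X in((.560,.092,.0455),(.4326,.096,.0455),(.571,.003,.0455)): print(proj(s,X).round())
E
```

```text
t: 8.3
position: [0.5437, -0.005, 0.1564]
tcp_rot: [0.994, -0.107, 0.008, 0.005]
contact_force: [-0.9, -0.4, -1.2]
finger_gap: 0.0602
t: 8.8
position: [0.566, 0.0885, 0.1598]
tcp_rot: [0.994, -0.105, 0.011, 0.004]
contact_force: [-0.3, -0.4, 0.2]
finger_gap: 0.0604
[0.56598432 0.08818346 0.15983505] [ 0.99441439 -0.10493359  0.01070148  0.00380108] 0.060346173915288376
[314. 251.]
[341. 395.]
[428. 213.]
```

View pics/w3.png

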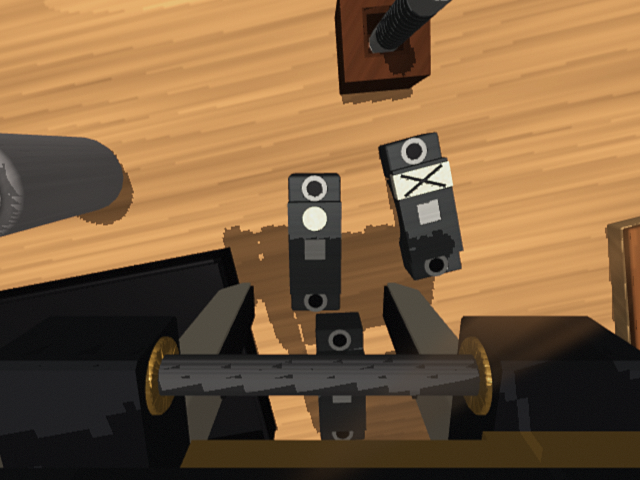

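```bash
python3 -m crank '-0.2 0.1 -0.6 0 0.65; 0 0 -0.9 0 0.65; 0 0 -0.9 0 0.65; 0 0 -0.9 0 0.65; 0 0 -0.9 0 0.65; 0 0 -0.6 0 0.65; 0 0 -0.3 0 0.65; 0 0 0 0 0.65'
```

```text
t: 9.57
position: [0.5608, 0.0818, 0.0301]
tcp_rot: [0.994, -0.11, 0.013, 0.004]
contact_force: [-0.2, 0.6, -0.7]
finger_gap: 0.0607
```

```bash
python3 -m crank '0 0.35 -0.35 0 0.65; 0 0 0 0 0.65;0 0 0 0 0.65'; python3 -m crank '0 0 0 0 0.2;0 0 0 0 0.2;0 0 0 0 0.2;0 0 0 0 0.2;0 0 0 0 0.2;0 0 0 0 0.2'
```

```text
t: 9.82
position: [0.5618, 0.0903, 0.0225]
tcp_rot: [0.994, -0.111, 0.014, 0.004]
contact_force: [-0.4, -0.1, 0.5]
finger_gap: 0.0604
t: 10.32
position: [0.563, 0.0908, 0.0246]
tcp_rot: [0.994, -0.11, 0.016, 0.003]
contact_force: [0.5, -0.2, -2.4]
finger_gap: 0.04
```

```bash
python3 -m crank '0 0 0.5 0 0.2; 0 0 0.9 0 0.2; 0 0 0.9 0 0.2; 0 0 0.9 0 0.2; -0.1 -0.3 0.6 0 0.2; -0.4 -0.9 0.2 0.3 0.2; -0.4 -0.9 0 0.3 0.2; -0.4 -0.9 0 0.3 0.2; -0.4 -0.9 0 0.3 0.2; -0.4 -0.9 0 0.3 0.2'; python3 -m crank '-0.4 -0.9 0 0.3 0.2;-0.4 -0.9 0 0.3 0.2;-0.4 -0.9 0 0.3 0.2;-0.4 -0.9 0 0.2 0.2;-0.4 -0.9 0 0 0.2;-0.4 -0.9 0 0 0.2;-0.4 -0.9 0 0 0.2;-0.4 -0.9 0 0 0.2;-0.2 -0.4 0 0 0.2;0 0 0 0 0.2'; python3 -m crank '0 0 0 0 0.2;0 0 0 0 0.2'
python3 - <<'E'
from h import *
s=snap('wrist','w4'); p=sensors.read_state(); snap('top','t4')
print(p['position'],p['tcp_rot'],p['finger_gap'])
E
```

```text
t: 11.15
position: [0.504, -0.0302, 0.1326]
tcp_rot: [1.0, -0.026, 0.013, 0.003]
contact_force: [0.5, -0.5, -6.8]
finger_gap: 0.0396
t: 11.98
position: [0.4076, -0.2304, 0.1378]
tcp_rot: [0.999, 0.034, 0.01, 0.002]
contact_force: [0.9, 0.2, -6.5]
finger_gap: 0.0397
t: 12.15
position: [0.407, -0.2302, 0.1384]
tcp_rot: [0.999, 0.034, 0.01, 0.001]
contact_force: [1.0, 0.6, -5.9]
finger_gap: 0.0395
[ 0.40711557 -0.23001234  0.13838561] [0.99937363 0.03383627 0.01027491 0.00137097] 0.039723891390376444
```

View pics/w4.png

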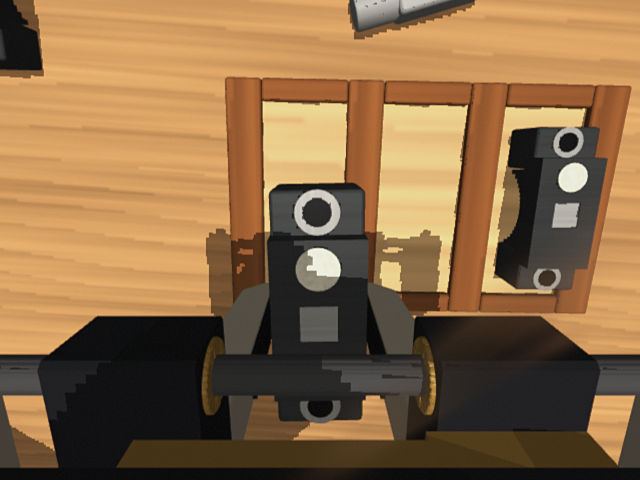

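Run:
```python
from h import *
s=load('w4')
for a in((226,78),(262,79),(349,80),(384,81),(630,86),(586,312)): print(a,ray(s,*a,.026)[:2].round(4))
print('pad held',ray(s,319,324,.159)[:2],'pad bay0',ray(s,566,215,.0635)[:2])
```

```text
(226, 78) [ 0.5182 -0.1606]
(262, 79) [ 0.5192 -0.185 ]
(349, 80) [ 0.5227 -0.244 ]
(384, 81) [ 0.5237 -0.2679]
(630, 86) [ 0.5321 -0.4362]
(586, 312) [ 0.3654 -0.446 ]
pad held [ 0.40558535 -0.23098079] pad bay0 [ 0.44575179 -0.38751154]
```

```bash
python3 -m crank '0.6 0.25 -0.3 -0.1 0.2; 0.55 0.2 -0.6 0 0.2; 0 0 -0.8 0 0.2; 0 0 -0.8 0 0.2; 0 0 -0.5 0 0.2; 0 0 -0.2 0 0.2; 0 0 0 0 0.2;0 0 0 0 0.2'
```

```text
t: 12.92
position: [0.4405, -0.2129, 0.0566]
tcp_rot: [0.999, 0.033, 0.011, 0.002]
contact_force: [0.7, 0.4, -6.8]
finger_gap: 0.0393
```

```bash
python3 -m crank '-0.1 -0.2 -0.3 0 0.2; 0 0 -0.15 0 0.2; 0 0 0 0 0.2;0 0 -0.05 0 0.2;0 0 0 0 0.2'; python3 -m crank '0 0 0 0 0.65; 0 0 0 0 0.65;0 0 0 0 0.65;0 0 0.05 0 0.65'
```

```text
t: 13.33
position: [0.4392, -0.2192, 0.0455]
tcp_rot: [0.999, 0.033, 0.013, 0.003]
contact_force: [0.9, 1.1, -6.3]
finger_gap: 0.0395
t: 13.67
position: [0.4409, -0.2204, 0.0488]
tcp_rot: [0.999, 0.033, 0.015, 0.004]
contact_force: [-0.4, -0.4, 0.2]
finger_gap: 0.0589
```

```bash
python3 -m crank '0 0 0.8 0 0.65; 0 0 0.8 0 0.65; 0 0 0.8 0 0.65; 0.2 0.4 0.8 0 0.65; 0.5 0.8 0.4 0 0.65; 0.5 0.8 0 0 0.65; 0.5 0.8 0 0 0.65; 0.5 0.8 0 0 0.65; 0.5 0.8 0 0 0.65; 0.5 0.8 0 0 0.65' >/dev/null; python3 -m crank '0.5 0.8 0 0 0.65;0.5 0.8 0 0 0.65;0.5 0.8 0 0 0.65;0.5 0.8 0 0 0.65;0.4 0.8 0 0 0.65;0 0 0 0 0.65;0 0 0 0 0.65'
python3 - <<'E'
from h import *
s=snap('wrist','w5'); p=sensors.read_state(); snap('top','t5')
print(p['position'],p['tcp_rot'],p['finger_gap'])
for X in((.4326,.096,.0455),(.571,.003,.0455)): print(proj(s,X).round())
E
```

```text
t: 15.08
position: [0.5895, 0.0209, 0.1519]
tcp_rot: [0.999, 0.032, 0.023, 0.007]
contact_force: [-0.5, 0.0, -0.7]
finger_gap: 0.0607
[0.58945138 0.02069206 0.15195785] [0.99922362 0.03141537 0.02286104 0.00652715] 0.060384277357250334
[213. 428.]
[338. 274.]
```

View pics/w5.png

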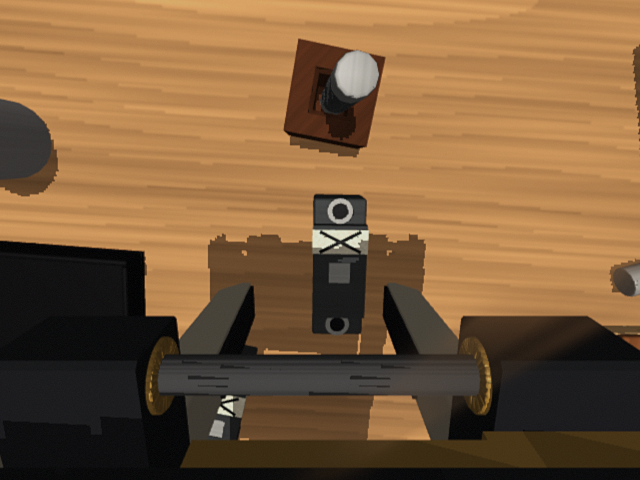

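```bash
python3 -m crank '-0.4 -0.3 -0.3 0 0.65; -0.3 -0.25 -0.6 0 0.65; 0 0 -0.8 0 0.65; 0 0 -0.8 0 0.65; 0 0 -0.8 0 0.65; 0 0 -0.6 0 0.65; 0 0 -0.3 0 0.65; 0 0 0 0 0.65;0 0 0 0 0.65'
```

```text
t: 15.93
position: [0.5684, -0.0029, 0.0461]
tcp_rot: [0.999, 0.026, 0.025, 0.007]
contact_force: [0.7, 1.0, 0.2]
finger_gap: 0.0605
```

```bash
python3 -m crank '0.1 0.2 -0.5 0 0.65; 0 0 -0.4 0 0.65; 0 0 0 0 0.65;0 0 0 0 0.65'; python3 -m crank '0 0 0 0 0.2;0 0 0 0 0.2;0 0 0 0 0.2;0 0 0 0 0.2;0 0 0 0 0.2;0 0 0 0 0.2'
```

```text
t: 16.27
position: [0.5726, 0.0019, 0.024]
tcp_rot: [0.999, 0.026, 0.027, 0.008]
contact_force: [0.7, 0.3, 0.6]
finger_gap: 0.0602
t: 16.77
position: [0.573, 0.0022, 0.0246]
tcp_rot: [0.999, 0.026, 0.027, 0.008]
contact_force: [0.4, -0.2, -3.0]
finger_gap: 0.0402
```

```bash
python3 -m crank '0 0 0.5 0 0.2; 0 0 0.9 0 0.2; 0 0 0.9 0 0.2; 0 0 0.9 0 0.2; -0.3 0.4 0.6 0 0.2; -0.4 0.8 0.2 0 0.2; -0.4 0.8 0 0 0.2; -0.4 0.8 0 0 0.2; -0.4 0.8 0 0 0.2; -0.4 0.8 0 0 0.2'; python3 -m crank '-0.3 0.8 0 -0.1 0.2;-0.3 0.8 0 -0.1 0.2;-0.3 0.8 0 -0.1 0.2;-0.3 0.8 0 -0.1 0.2;-0.3 0.8 0 0 0.2;-0.2 0.8 0 0 0.2;-0.2 0.8 0 0 0.2;-0.2 0.8 0 0 0.2;0 0.8 0 0 0.2;0 0 0 0 0.2'; python3 -m crank '0 0 0 0 0.2;0 0 0 0 0.2'
```

```text
t: 17.6
position: [0.5091, 0.1126, 0.1331]
tcp_rot: [0.999, 0.024, 0.023, 0.007]
contact_force: [0.5, 0.3, -5.9]
finger_gap: 0.0396
t: 18.43
position: [0.4458, 0.3021, 0.1383]
tcp_rot: [1.0, 0.002, 0.02, 0.009]
contact_force: [-0.0, -0.1, -5.8]
finger_gap: 0.0394
t: 18.6
position: [0.4447, 0.3021, 0.1388]
tcp_rot: [1.0, 0.003, 0.019, 0.009]
contact_force: [0.7, 0.1, -6.4]
finger_gap: 0.0394
```

```bash
python3 -m crank '0.5 0.8 0 0 0.2; 0.5 0.8 0 0 0.2; 0 0.6 -0.4 0 0.2; 0 0 -0.8 0 0.2; 0 0 -0.8 0 0.2; 0 0 -0.8 0 0.2; 0 0 -0.5 0 0.2; 0 0 0 0 0.2;0 0 0 0 0.2'
```

```text
t: 19.35
position: [0.4721, 0.3512, 0.0554]
tcp_rot: [1.0, -0.001, 0.018, 0.01]
contact_force: [0.7, 0.3, -6.2]
finger_gap: 0.0396
```

```bash
python3 -m crank '0 0 -0.5 0 0.2; 0 0 -0.3 0 0.2; 0 0 0 0 0.2;0 0 0 0 0.2'; python3 -m crank '0 0 0 0 0.65; 0 0 0 0 0.65;0 0 0 0 0.65; 0 0 0.4 0 0.65; 0 0 0.8 0 0.65; 0 0 0.8 0 0.65; 0 0 0.8 0 0.65; 0 -0.4 0.8 0 0.65; 0 0 0 0 0.65'
```

```text
t: 19.68
position: [0.4735, 0.3505, 0.0361]
tcp_rot: [1.0, -0.001, 0.02, 0.01]
contact_force: [0.4, 0.4, -6.5]
finger_gap: 0.0396
t: 20.43
position: [0.4763, 0.3426, 0.1386]
tcp_rot: [1.0, -0.001, 0.024, 0.007]
contact_force: [1.0, -0.1, 0.9]
finger_gap: 0.0603
```

```bash
python3 -m crank '-0.15 -0.8 0 -0.2 0.65;-0.15 -0.8 0 -0.2 0.65;-0.15 -0.8 0 -0.2 0.65;-0.15 -0.8 0 -0.2 0.65;-0.15 -0.8 0 -0.2 0.65;-0.15 -0.8 0 -0.2 0.65;-0.15 -0.8 0 -0.2 0.65;-0.15 -0.8 0 0 0.65;-0.15 -0.8 0 0 0.65;-0.15 -0.8 0 0 0.65'; python3 -m crank '-0.15 -0.8 0 0 0.65;-0.1 -0.6 0 0 0.65;0 0 0 0 0.65;0 0 0 0 0.65'
python3 - <<'E'
from h import *
s=snap('wrist','w6'); p=sensors.read_state(); snap('top','t6')
print(p['position'],p['tcp_rot'],p['finger_gap'])
for X in((.4326,.096,.0455),): print(proj(s,X).round())
E
```

```text
t: 21.27
position: [0.4389, 0.14, 0.145]
tcp_rot: [0.997, -0.076, 0.03, 0.005]
contact_force: [-0.5, 0.1, -0.7]
finger_gap: 0.0605
t: 21.6
position: [0.4321, 0.1015, 0.1464]
tcp_rot: [0.996, -0.077, 0.032, 0.005]
contact_force: [0.2, 0.6, 0.1]
finger_gap: 0.0602
[0.43219124 0.10171511 0.14634815] [ 0.99652357 -0.07697625  0.0314891   0.00488505] 0.060691405298839395
[324. 251.]
```

View pics/w6.png

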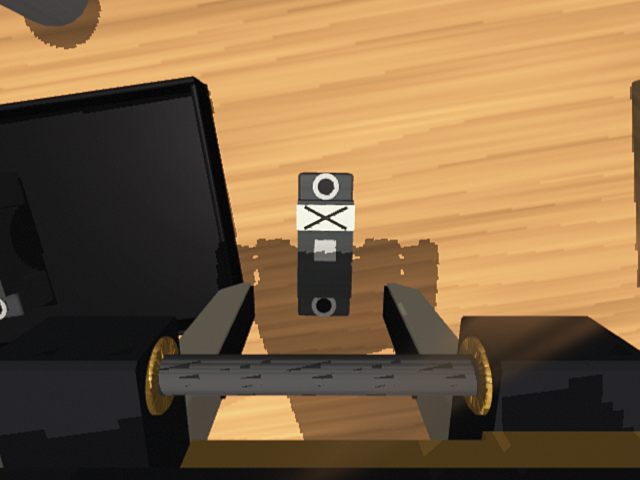

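```bash
python3 -m crank '0.05 -0.2 -0.3 0 0.65; 0 0 -0.8 0 0.65; 0 0 -0.8 0 0.65; 0 0 -0.8 0 0.65; 0 0 -0.8 0 0.65; 0 0 -0.5 0 0.65; 0 0 -0.3 0 0.65; 0 0 0 0 0.65;0 0 0 0 0.65'
```

```text
t: 22.45
position: [0.435, 0.101, 0.0316]
tcp_rot: [0.997, -0.073, 0.033, 0.004]
contact_force: [0.1, 0.2, 0.8]
finger_gap: 0.0604
```

```bash
python3 -m crank '0 -0.2 -0.3 -0.1 0.65; 0 0 0 0 0.65;0 0 0 0 0.65'; python3 -m crank '0 0 0 0 0.2;0 0 0 0 0.2;0 0 0 0 0.2;0 0 0 0 0.2;0 0 0 0 0.2;0 0 0 0 0.2';  python3 -m crank '0 0 0.5 0 0.2; 0 0 0.9 0 0.2; 0 0 0.9 0 0.2; 0 0 0.9 0 0.2; 0 0 0.5 0 0.2; 0 0 0 0 0.2'; python3 -m crank '0 0 0 0 0.2;0 0 0 0 0.2;0 0 0 0 0.2;0 0 0 0 0.2;0 0 0 0 0.2;0 0 0 0 0.2;0 0 0 0 0.2;0 0 0 0 0.2;0 0 0 0 0.2;0 0 0 0 0.2'
```

```text
t: 22.7
position: [0.4362, 0.0959, 0.0247]
tcp_rot: [0.996, -0.078, 0.034, 0.004]
contact_force: [0.3, 0.5, 0.4]
finger_gap: 0.0606
t: 23.2
position: [0.4369, 0.0958, 0.0259]
tcp_rot: [0.996, -0.078, 0.035, 0.004]
contact_force: [-0.8, -0.5, -1.9]
finger_gap: 0.0398
t: 23.7
position: [0.4322, 0.0954, 0.1191]
tcp_rot: [0.996, -0.078, 0.03, 0.005]
contact_force: [1.3, -0.5, -6.3]
finger_gap: 0.0398
t: 24.53
position: [0.4291, 0.095, 0.1139]
tcp_rot: [0.997, -0.078, 0.026, 0.006]
contact_force: [-0.4, 0.4, -5.3]
finger_gap: 0.0391
```

```bash
for i in 1 2; do python3 -m crank '0.1 0.32 0.05 0.08 0.2;0.1 0.32 0.05 0.08 0.2;0.1 0.32 0.05 0.08 0.2;0.1 0.32 0.05 0.08 0.2;0.1 0.32 0.05 0.08 0.2;0.1 0.32 0.05 0.08 0.2;0.1 0.32 0.05 0.08 0.2;0.1 0.32 0.05 0.08 0.2;0.1 0.32 0.05 0.08 0.2;0.1 0.32 0.05 0.08 0.2'; done; for i in 1 2 3; do python3 -m crank '0 0 0.02 0 0.2;0 0 0.02 0 0.2;0 0 0.02 0 0.2;0 0 0.02 0 0.2;0 0 0.02 0 0.2;0 0 0.02 0 0.2;0 0 0.02 0 0.2;0 0 0.02 0 0.2;0 0 0.02 0 0.2;0 0 0.02 0 0.2'; done
```

```text
t: 25.37
position: [0.4564, 0.1837, 0.1278]
tcp_rot: [0.999, -0.032, 0.026, 0.004]
contact_force: [-0.1, -0.4, -6.6]
finger_gap: 0.0396
t: 26.2
position: [0.4837, 0.2726, 0.1412]
tcp_rot: [1.0, 0.014, 0.026, 0.003]
contact_force: [-0.3, 0.3, -5.1]
finger_gap: 0.0398
t: 27.03
position: [0.4838, 0.2729, 0.1466]
tcp_rot: [1.0, 0.015, 0.026, 0.004]
contact_force: [-0.6, 0.0, -5.5]
finger_gap: 0.0398
t: 27.87
position: [0.4837, 0.2729, 0.1522]
tcp_rot: [1.0, 0.015, 0.026, 0.004]
contact_force: [-0.8, 0.4, -6.3]
finger_gap: 0.0397
t: 28.7
position: [0.4837, 0.2729, 0.1577]
tcp_rot: [1.0, 0.015, 0.025, 0.004]
contact_force: [0.8, 0.6, -5.2]
finger_gap: 0.04
```

```bash
for i in 1 2 3; do python3 -m crank '0 0 0 0 0.2;0 0 0 0 0.2;0 0 0 0 0.2;0 0 0 0 0.2;0 0 0 0 0.2;0 0 0 0 0.2;0 0 0 0 0.2;0 0 0 0 0.2;0 0 0 0 0.2;0 0 0 0 0.2'; done; python3 -m crank '0 -0.2 0.9 -0.1 0.2;-0.2 -0.2 0.9 -0.1 0.2;0 0 0 0 0.2'
```

```text
t: 29.53
position: [0.4837, 0.2729, 0.1577]
tcp_rot: [1.0, 0.015, 0.025, 0.004]
contact_force: [0.6, 0.5, -6.7]
finger_gap: 0.0394
t: 30.37
position: [0.4837, 0.2729, 0.1577]
tcp_rot: [1.0, 0.015, 0.026, 0.004]
contact_force: [-0.6, -0.2, -6.3]
finger_gap: 0.0399
t: 31.2
position: [0.4837, 0.2729, 0.1577]
tcp_rot: [1.0, 0.015, 0.025, 0.004]
contact_force: [-0.6, 0.2, -5.6]
finger_gap: 0.0396
t: 31.45
position: [0.4778, 0.2623, 0.2028]
tcp_rot: [1.0, 0.004, 0.024, 0.005]
contact_force: [2.3, 0.9, -4.1]
finger_gap: 0.0395
```

```bash
python3 -m crank '-0.2 -0.2 -0.4 0 0.2; 0 0 -0.8 0 0.2; 0 0 -0.8 0 0.2; 0 0 -0.8 0 0.2; 0 0 -0.8 0 0.2; 0 0 -0.8 0 0.2; 0 0 -0.6 0 0.2; 0 0 -0.3 0 0.2; 0 0 0 0 0.2;0 0 0 0 0.2'
```

```text
t: 32.28
position: [0.4726, 0.2578, 0.061]
tcp_rot: [1.0, 0.005, 0.026, 0.003]
contact_force: [0.6, 0.6, -6.1]
finger_gap: 0.0394
```

```bash
python3 -m crank '0 -0.05 -0.5 0 0.2; 0 0 -0.4 0 0.2; 0 0 0 0 0.2;0 0 -0.06 0 0.2;0 0 0 0 0.2'; python3 -m crank '0 0 0 0 0.65; 0 0 0 0 0.65;0 0 0 0 0.65; 0 0 0.4 0 0.65; 0 0 0.8 0 0.65; 0 0 0.8 0 0.65; 0 0 0.8 0 0.65; 0 0 0.8 0 0.65; 0 0 0.8 0 0.65; 0 0 0 0 0.65'; python3 -m crank '0 -0.8 0.6 0 0.65;0 -0.8 0.6 0 0.65;0 -0.8 0.6 0 0.65;0 -0.8 0.6 0 0.65;0 -0.8 0.4 0 0.65;0 0 0 0 0.65;0 0 0 0 0.65'
python3 - <<'E'
from h import *
snap('top','t7'); s=snap('side','s7')
im=load('t7')['image'][:,:,::-1][150:340,100:520]
cv2.imwrite('pics/c7.png',cv2.resize(im,None,fx=1.9,fy=1.9,interpolation=cv2.INTER_CUBIC))
E
```

```text
t: 32.7
position: [0.4749, 0.2578, 0.0393]
tcp_rot: [1.0, 0.005, 0.029, 0.002]
contact_force: [-0.1, -0.3, -5.2]
finger_gap: 0.0394
t: 33.53
position: [0.4781, 0.2595, 0.164]
tcp_rot: [0.999, 0.005, 0.034, -0.0]
contact_force: [0.7, 0.4, -0.1]
finger_gap: 0.0608
t: 34.12
position: [0.4773, 0.156, 0.2405]
tcp_rot: [0.999, 0.006, 0.037, -0.001]
contact_force: [0.2, 0.4, -0.2]
finger_gap: 0.0607
```

View pics/c7.png

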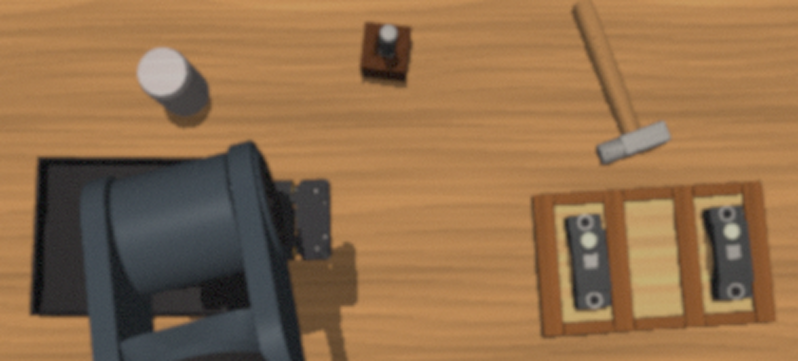

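The crop shows both dotted caps standing in the end bays, pads at about (591,261) and (734,252). The punch head is at (388,33), and the arm hides the tray.

Run:
```python
from h import *
t=load('t7'); w=load('w5')
print('head top',ray(t,304.2,167.4,.155),'w5',ray(w,358,74,.155))
P=[ray(w,*a,.06)[:2] for a in((299,40),(384,57),(361,147),(285,131))]; print('block w5',np.round(P,4).tolist(),np.mean(P,0))
im=t['image'][:,:,::-1]
# block in top: corners crop
P=[ray(t,100+a/1.9,150+b/1.9,.06)[:2] for a,b in((364,23),(411,28),(408,80),(362,75))]; print('block top',np.round(P,4).tolist(),np.mean(P,0))
print('pads bay2',ray(t,411.05,287.4,.0635),'bay0',ray(t,486.3,282.6,.0635))
```

```text
head top [0.68535762 0.01232342 0.155     ] w5 [0.68907026 0.01081984 0.155     ]
block w5 [[0.7258, 0.0399], [0.7197, -0.014], [0.6639, -0.0044], [0.6708, 0.0462]] [0.69504679 0.01692626]
block top [[0.7219, 0.0421], [0.7151, -0.014], [0.6519, -0.0096], [0.6586, 0.045]] [0.6868691  0.01586315]
pads bay2 [ 0.43452016 -0.21953487  0.0635    ] bay0 [ 0.44277892 -0.38697277  0.0635    ]
```

```bash
python3 -m crank '0.7 -0.6 0 0 0.65;0.7 -0.6 0 0 0.65;0.7 -0.6 0 0 0.65;0.7 -0.6 0 0 0.65;0.7 -0.6 0 0 0.65;0.7 -0.6 0 0 0.65;0.7 -0.6 0 0 0.65;0.7 -0.6 0 0 0.65;0.6 -0.3 0 0 0.65;0 0 0 0 0.65'; python3 -m crank '0 0 0 0 0.65;0 0 0 0 0.65'
python3 - <<'E'
from h import *
s=snap('wrist','w8'); p=sensors.read_state()
print(p['position'],p['tcp_rot'],p['finger_gap'])
snap('side','s8')
a=s['image'][:,:,::-1]; b=load('s8')['image'][:,:,::-1][150:260,220:320]
b=cv2.resize(b,(300,330),interpolation=cv2.INTER_CUBIC); c=np.zeros((480,800,3),np.uint8); c[:,:500]=a[:,70:570]; c[:330,500:]=b
cv2.imwrite('pics/c8.png',c)
E
```

```text
t: 35.05
position: [0.6361, 0.0334, 0.2298]
tcp_rot: [0.999, 0.013, 0.03, -0.002]
contact_force: [-0.2, -0.4, 0.7]
finger_gap: 0.0601
t: 35.22
position: [0.6352, 0.035, 0.2275]
tcp_rot: [1.0, 0.013, 0.029, -0.002]
contact_force: [-0.3, 0.6, 0.2]
finger_gap: 0.0606
[0.63498441 0.03522752 0.22756459] [ 0.99950109  0.01333688  0.02854523 -0.0022073 ] 0.060472469821368884
```

View pics/c8.png

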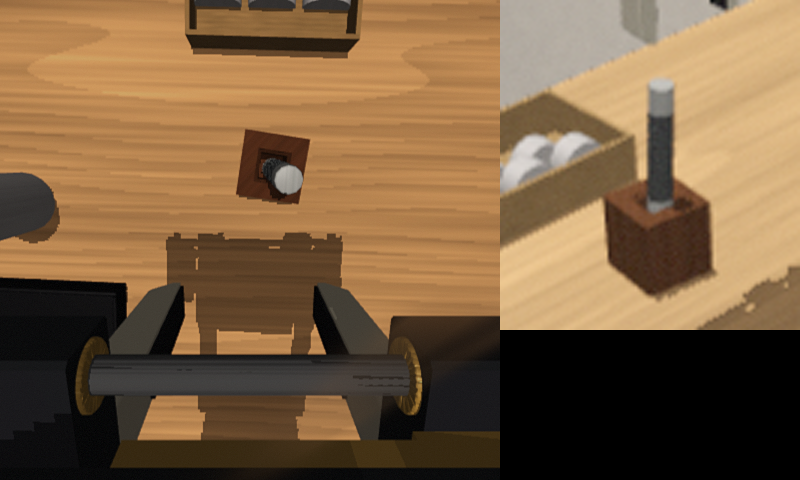

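Run:
```python
from h import *
w=load('w8'); s=load('s8')
print('head w8',ray(w,358,180,.155), 'side',ray(s,273.7,179,.155))
P=[ray(w,a+70,b,.06)[:2] for a,b in((246,130),(310,141),(300,203),(237,193))]; print('block',np.round(P,4).tolist(),np.mean(P,0))
c=np.mean(P,0)
for X in((*c,.155),(.687,.0115,.155),(*c,.062)): print(X,'w',proj(w,X),'s',proj(s,X))
```

```text
head w8 [0.68890382 0.0115501  0.155     ] side [0.68604978 0.0149212  0.155     ]
block [[0.7258, 0.0397], [0.7183, -0.015], [0.6653, -0.0095], [0.6725, 0.0462]] [0.69546018 0.01534029]
(np.float64(0.6954601830191265), np.float64(0.0153402857322338), 0.155) w [352.41765835 169.13726193] s [270.55074149 177.55721287]
(0.687, 0.0115, 0.155) w [357.93065601 183.08389936] s [274.64039819 178.2874731 ]
(np.float64(0.6954601830191265), np.float64(0.0153402857322338), 0.062) w [343.38931203 167.31347161] s [272.78394799 215.59337393]
```

```bash
python3 -m crank '0.5 -0.2 0 0 0.65;0.5 -0.2 0 0 0.65;0.5 -0.2 0 0 0.65;0.5 -0.2 0 0 0.65;0.2 -0.1 -0.4 0 0.65;0 0 -0.6 0 0.65;0 0 0 0 0.65;0 0 0 0 0.65'
```

```text
t: 35.98
position: [0.6881, 0.0176, 0.203]
tcp_rot: [0.999, 0.016, 0.029, -0.002]
contact_force: [-0.5, 1.0, -0.1]
finger_gap: 0.0607
```

```bash
python3 -m crank '0.1 -0.15 -0.5 0 0.65;0 0 -0.7 0 0.65;0 0 -0.7 0 0.65;0 0 -0.7 0 0.65;0 0 -0.7 0 0.65;0 0 -0.4 0 0.65;0 0 0 0 0.65;0 0 0 0 0.65'
```

```text
t: 36.65
position: [0.6894, 0.0143, 0.1065]
tcp_rot: [0.999, 0.017, 0.031, -0.002]
contact_force: [-0.4, -0.4, 1.3]
finger_gap: 0.0603
```

```bash
python3 -m crank '0.05 0 -0.35 0 0.65;0 0 -0.2 0 0.65;0 0 0 0 0.65;0 0 0 0 0.65'; python3 -m crank '0 0 0 0 0;0 0 0 0 0;0 0 0 0 0;0 0 0 0 0;0 0 0 0 0;0 0 0 0 0;0 0 0 0 0;0 0 0 0 0;0 0 0 0 0;0 0 0 0 0'
python3 - <<'E'
from h import *
snap('wrist','w9'); snap('side','s9'); snap('top','t9')
a=load('w9')['image'][:,:,::-1]; b=load('s9')['image'][:,:,::-1][150:260,220:320]
b=cv2.resize(b,(300,330),interpolation=cv2.INTER_CUBIC); c=np.zeros((480,800,3),np.uint8); c[:,:500]=a[:,70:570]; c[:330,500:]=b
cv2.imwrite('pics/c9.png',c)
E
```

```text
t: 36.98
position: [0.692, 0.0143, 0.0942]
tcp_rot: [0.999, 0.017, 0.033, -0.002]
contact_force: [-0.8, -0.3, -0.0]
finger_gap: 0.0602
t: 37.82
position: [0.6929, 0.0147, 0.096]
tcp_rot: [0.999, 0.017, 0.034, -0.002]
contact_force: [0.8, 0.0, 0.4]
finger_gap: 0.0186
```

View pics/c9.png

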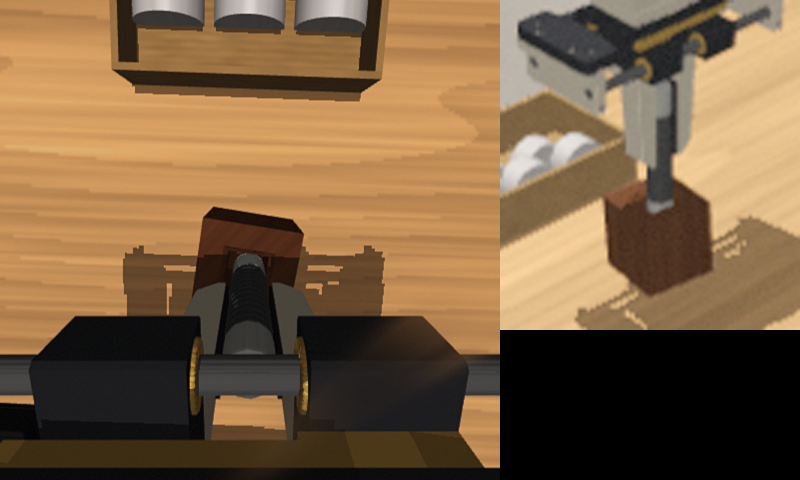

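The grip closed on the sleeve at 18.6 mm. Next I lift the punch.

```bash
python3 -m crank '0 0 0.2 0 0;0 0 0.4 0 0;0 0 0.5 0 0;0 0 0.5 0 0;0 0 0.5 0 0;0 0 0.5 0 0;0 0 0.5 0 0;0 0 0.5 0 0;0 0 0.5 0 0;0 0 0.3 0 0'; python3 -m crank '-0.2 0 0.2 0 0;0 0 0 0 0;0 0 0 0 0;0 0 0 0 0'
python3 - <<'E'
from h import *
snap('wrist','w10'); snap('side','s10'); snap('top','t10')
a=load('w10')['image'][:,:,::-1]; b=load('s10')['image'][:,:,::-1][100:265,210:360]
b=cv2.resize(b,(300,330),interpolation=cv2.INTER_CUBIC); c=np.zeros((480,800,3),np.uint8); c[:,:500]=a[:,70:570]; c[:330,500:]=b
cv2.imwrite('pics/c10.png',c)
E
```

```text
t: 38.8
position: [0.6915, 0.014, 0.2197]
tcp_rot: [0.999, 0.017, 0.034, -0.002]
contact_force: [-0.3, -0.8, -1.5]
finger_gap: 0.0187
t: 39.13
position: [0.6861, 0.0138, 0.229]
tcp_rot: [0.999, 0.017, 0.036, -0.002]
contact_force: [-0.5, 0.2, -1.6]
finger_gap: 0.0183
```

View pics/c10.png

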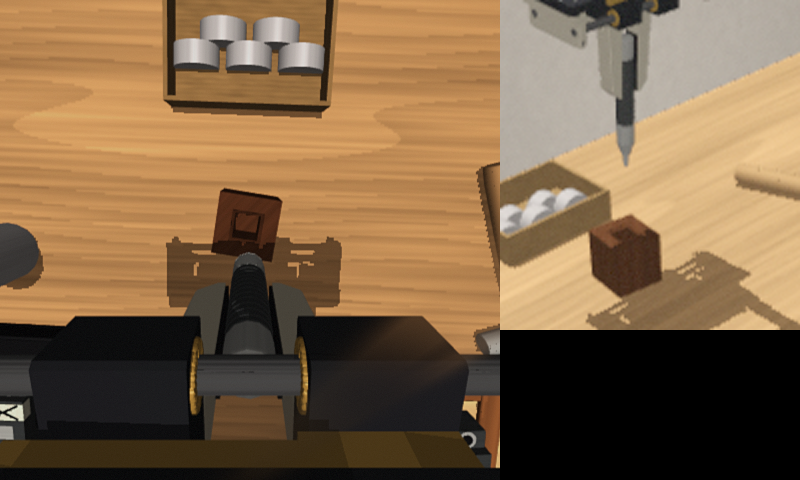

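Run:
```python
from h import *
w=load('w10'); s=load('s10')
p=sensors.read_state()['position']; print(p)
print('tip side',ray(s,273.5,183,.143),'sleeve low (30mm) side',ray(s,210+126/2,100+124/2,.173))
print('hole w10',ray(w,318,222,.06))
P=[ray(w,a+70,b,.06)[:2] for a,b in((223,190),(282,200),(272,262),(213,251))]; print('block',np.mean(P,0))
z=[(X,proj(w,X).round(),proj(s,X).round(1)) for X in((.694,.0138,.143),(.690,.0138,.143),(.698,.0138,.143))]
for i in z: print(i)
u=load('s9'); print('px of head/top in grasp', proj(s,(.686,.0138,.248)))
```

```text
[0.68615508 0.01380645 0.22841433]
tip side [0.69039555 0.01243868 0.143     ] sleeve low (30mm) side [ 0.71806977 -0.01240469  0.173     ]
hole w10 [0.70028389 0.01457058 0.06      ]
block [0.69643332 0.01488685]
((0.694, 0.0138, 0.143), array([318., 248.]), array([271.9, 182.6]))
((0.69, 0.0138, 0.143), array([318., 253.]), array([273.1, 183.3]))
((0.698, 0.0138, 0.143), array([319., 242.]), array([270.6, 182. ]))
px of head/top in grasp [271.83900276 137.05970382]
```

```bash
for i in 1 2; do python3 -m crank '-0.5 -0.45 -0.06 0 0;-0.5 -0.45 -0.06 0 0;-0.5 -0.45 -0.06 0 0;-0.5 -0.45 -0.06 0 0;-0.5 -0.45 -0.06 0 0;-0.5 -0.45 -0.06 0 0;-0.5 -0.45 -0.06 0 0;-0.5 -0.45 -0.06 0 0;-0.5 -0.45 -0.06 0 0;-0.5 -0.45 -0.06 0 0'; done; python3 -m crank '0 0 0 0 0;0 0 0 0 0'
```

```text
t: 40.12
position: [0.5554, -0.1005, 0.2067]
tcp_rot: [0.999, 0.019, 0.032, -0.003]
contact_force: [0.0, -1.0, -1.8]
finger_gap: 0.0186
t: 40.95
position: [0.4225, -0.2174, 0.1874]
tcp_rot: [0.999, 0.019, 0.029, -0.004]
contact_force: [0.1, 0.3, -1.6]
finger_gap: 0.0187
t: 41.12
position: [0.4207, -0.2187, 0.1867]
tcp_rot: [0.999, 0.018, 0.028, -0.004]
contact_force: [0.7, 0.4, -2.1]
finger_gap: 0.0186
```

```bash
python3 -m crank '0.3 0 -0.4 0 0;0.22 -0.04 -0.4 0 0;0 0 0 0 0;0 0 0 0 0'
python3 - <<'E'
from h import *
snap('wrist','w11'); snap('side','s11'); snap('top','t11')
s=load('s11'); print(proj(s,(.4365,-.22,.08)))
a=load('w11')['image'][:,:,::-1][150:400,200:440]; b=load('s11')['image'][:,:,::-1]; u,v=map(int,proj(s,(.4365,-.22,.09))); b=b[v-50:v+50,u-50:u+50]
b=cv2.resize(b,(300,300),interpolation=cv2.INTER_CUBIC); c=np.zeros((500,800,3),np.uint8); c[:,:480]=cv2.resize(a,None,fx=2,fy=2); c[:300,500:]=b
cv2.imwrite('pics/c11.png',c); print(u,v)
E
```

```text
t: 41.45
position: [0.4358, -0.2186, 0.1657]
tcp_rot: [0.999, 0.018, 0.029, -0.004]
contact_force: [-0.1, 1.7, -1.8]
finger_gap: 0.0183
[436.1138347  211.93251262]
436 207
```

View pics/c11.png

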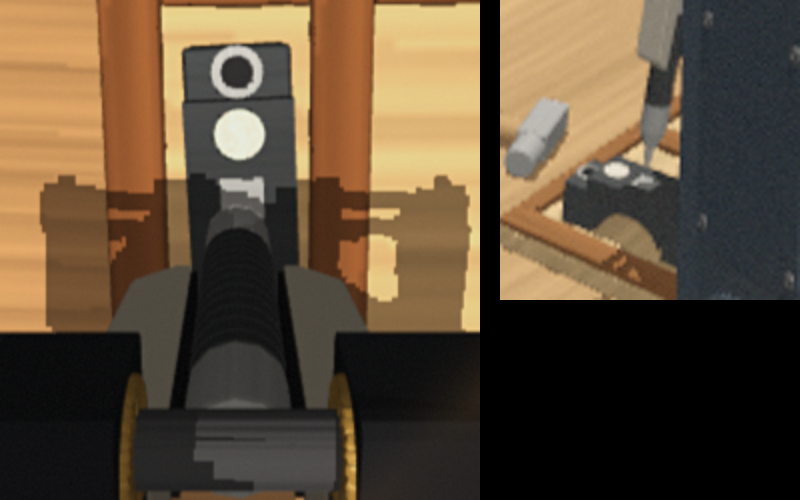

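Run:
```python
from h import *
s=load('s11');w=load('w11')
for z in(.076,.080,.084): print('tip',ray(s,386+149/3,157+166/3,z))
print('pad s',ray(s,386+147/3,157+182/3,.0635))
P=[ray(w,200+a/2,150+b/2,.0635)[:2] for a,b in((221,178),(263,178))]; print('pad far corners',P,np.mean(P,0))
print('dot w',ray(w,200+239/2,150+134/2,.064),'s',ray(s,386+118/3,157+171/3,.064))
print(proj(w,(.4375,-.219,.0635))*2-[400,300], proj(w,(.4375,-.219,.08))*2-[400,300])
```

```text
tip [ 0.4396851  -0.22370072  0.076     ]
tip [ 0.4362312  -0.21798353  0.08      ]
tip [ 0.4327773  -0.21226634  0.084     ]
pad s [ 0.43878493 -0.22242514  0.0635    ]
pad far corners [array([ 0.44508295, -0.21224732]), array([ 0.44567584, -0.22744446])] [ 0.4453794  -0.21984589]
dot w [ 0.46144525 -0.21815015  0.064     ] s [ 0.46199187 -0.21940693  0.064     ]
[238.83331753 199.11094287] [238.59952531 209.80305138]
```

```bash
python3 -m crank '0 0 -0.2 0 0;0 -0.02 -0.2 0 0;0 0 -0.1 0 0;0 0 0 0 0;0 0 0 0 0'
```

```text
t: 42.02
position: [0.4355, -0.2193, 0.1531]
tcp_rot: [0.999, 0.018, 0.029, -0.004]
contact_force: [-0.5, 0.7, -0.9]
finger_gap: 0.0184
```

```bash
python3 -m crank '0 0 -0.1 0 0;0 0 -0.05 0 0;0 0 0 0 0'; python3 -m crank '0 0 -0.1 0 0;0 0 -0.05 0 0;0 0 0 0 0';python3 -m crank '0 0 -0.1 0 0;0 0 0 0 0'
```

```text
t: 42.27
position: [0.4356, -0.2195, 0.1493]
tcp_rot: [0.999, 0.018, 0.03, -0.004]
contact_force: [-0.6, -0.3, 1.0]
finger_gap: 0.0184
t: 42.52
position: [0.4359, -0.2196, 0.1461]
tcp_rot: [0.999, 0.018, 0.03, -0.003]
contact_force: [-1.7, 1.1, 5.2]
finger_gap: 0.0184
t: 42.68
position: [0.4361, -0.2196, 0.1442]
tcp_rot: [0.999, 0.018, 0.03, -0.003]
contact_force: [-2.9, 0.2, 6.4]
finger_gap: 0.0185
```

```bash
python3 -m crank '0 0 -0.08 0 0;0 0 0 0 0'; python3 -m crank '0 0 -0.1 0 0;0 0 -0.05 0 0;0 0 0 0 0';python3 -m crank '0 0 -0.1 0 0;0 0 0 0 0'
```

```text
t: 42.85
position: [0.4362, -0.2196, 0.143]
tcp_rot: [0.999, 0.018, 0.03, -0.003]
contact_force: [-2.7, 1.1, 7.7]
finger_gap: 0.0185
t: 43.1
position: [0.4364, -0.2196, 0.1409]
tcp_rot: [0.999, 0.018, 0.031, -0.003]
contact_force: [-4.0, 2.2, 10.9]
finger_gap: 0.0184
t: 43.27
position: [0.4364, -0.2196, 0.1396]
tcp_rot: [0.999, 0.018, 0.031, -0.003]
contact_force: [-4.1, 1.4, 10.7]
finger_gap: 0.0187
```

Run:
```python
from h import *
snap('wrist','w12'); snap('side','s12')
a=load('w12')['image'][:,:,::-1][150:400,200:440]; b=load('s12')['image'][:,:,::-1]; b=b[157:257,386:486]
b=cv2.resize(b,(300,300),interpolation=cv2.INTER_CUBIC); c=np.zeros((500,800,3),np.uint8); c[:,:480]=cv2.resize(a,None,fx=2,fy=2); c[:300,500:]=b
cv2.imwrite('pics/c12.png',c); print(sensors.read_state()['contact_force'],sensors.read_state()['wrist_torque'])
```

```text
[-4.05380351  2.22297864 10.79539067] [0.57061762 0.93930476 0.06362273]
```

View pics/c12.png

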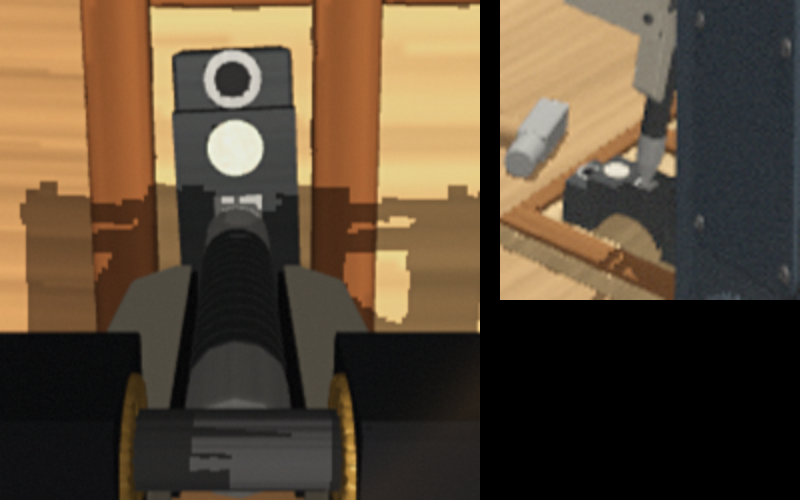

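```bash
python3 -m crank '-0.04 0 -0.06 0 0;0 0 0 0 0'; python3 -m crank '-0.04 0 -0.1 0 0;0 0 0 0 0';python3 -m crank '0 0 -0.1 0 0;0 0 0 0 0'
```

```text
t: 43.53
position: [0.436, -0.2197, 0.1398]
tcp_rot: [0.999, 0.018, 0.032, -0.003]
contact_force: [-2.9, 2.9, 10.0]
finger_gap: 0.0183
t: 43.7
position: [0.4359, -0.2197, 0.1388]
tcp_rot: [0.999, 0.018, 0.033, -0.003]
contact_force: [-3.6, 3.5, 11.1]
finger_gap: 0.0186
t: 43.87
position: [0.4361, -0.2197, 0.1379]
tcp_rot: [0.999, 0.018, 0.033, -0.003]
contact_force: [-4.6, 1.7, 11.4]
finger_gap: 0.0185
```

```bash
python3 -m crank '-0.02 0 -0.15 0 0;0 0 0 0 0'; python3 -m crank '-0.02 0 -0.2 0 0';python3 -m crank '0 0 -0.1 0 0'
```

```text
t: 44.03
position: [0.4374, -0.2204, 0.1374]
tcp_rot: [0.999, 0.018, 0.036, -0.001]
contact_force: [-0.8, -3.7, 11.5]
finger_gap: 0.0186
t: 44.12
position: [0.4389, -0.2219, 0.1351]
tcp_rot: [0.999, 0.018, 0.038, 0.001]
contact_force: [-3.2, 2.5, 40.7]
finger_gap: 0.0187
t: 44.2
position: [0.4403, -0.2228, 0.1348]
tcp_rot: [0.999, 0.018, 0.04, 0.002]
contact_force: [-6.3, 5.3, 24.6]
finger_gap: 0.0186
```

```bash
python3 -m crank '-0.1 0.08 -0.05 0 0;0 0 -0.05 0 0'; python3 -m crank '0 0 0 0 0;0 0 0 0 0'
```

```text
t: 44.37
position: [0.4404, -0.2229, 0.1357]
tcp_rot: [0.999, 0.018, 0.044, 0.005]
contact_force: [-5.5, 2.7, 11.9]
finger_gap: 0.0189
t: 44.53
position: [0.4406, -0.2232, 0.1373]
tcp_rot: [0.999, 0.019, 0.044, 0.005]
contact_force: [-4.0, 2.2, 9.5]
finger_gap: 0.0185
```

```bash
python3 -m crank '0 0 0.3 0 0;0 0 0.6 0 0;-0.3 0 0.6 0 0;-0.6 0 0 0 0;-0.6 0 0 0 0;-0.6 0 0 0 0;0 0 0 0 0;0 0 0 0 0'
python3 - <<'E'
from h import *
w=snap('wrist','w13'); snap('side','s13');snap('top','t13')
im=cv2.cvtColor(w['image'],cv2.COLOR_RGB2GRAY)
for X in((.4375,-.2195,.0635),(.445,-.3875,.0635)):
    u,v=map(int,proj(w,X).round()); print(u,v); print(im[max(v-14,0):v+15,u-14:u+15]) if 0<u<640 and v<480 else 0
E
```

```text
t: 45.2
position: [0.3866, -0.2235, 0.1765]
tcp_rot: [0.999, 0.019, 0.045, 0.006]
contact_force: [0.4, -0.8, -1.2]
finger_gap: 0.0183
313 185
[[ 83  85  84  84  83  83  84  83  83  83  82  83  82  82  82  83  81  83
   82  82  82  82  83  81  81  81  83  83  83]
 [ 83  82  83  83  82  81  82  82  81  80  81  81  81  81  80  81  82  80
   81  78  79  78  76  82  80  78  81  80  81]
 [ 81  80  83  79  77  76  76  77  75  76  75  76  77  74  68  70  69  71
   77  71  73  95 101 122 117  70  79  82  81]
 [ 83  81  81  78  81  79  80  84  80  82  81  83  90  89  84  86  87  87
   90  84 109 177 181 196 183  82  77  81  83]
 [ 83  81  77 100 172 174 171 172 171 171 173 172 177 176 176 176 177 177
  177 176 187 222 222 225 213 102  76  81  82]
 [ 81  81  76 117 225 226 222 222 220 223 221 224 221 222 222 221 224 224
  223 223 221 222 221 224 213 104  76  80  83]
 [ 81  81  75 116 227 226 220 221 220 219 220 220 219 219 220 220 219 220
  220 220 219 219 219 223 214 126  78  81  83]
 [ 81  82  75  94 189 222 219 217 217 217 217 215 217 217 217 217 217 218
  217 218 217 216 217 220 214 140  81
[... 5369 characters left out ...]
152 151 152 152 152 151 153 156 156 154 143 141
  132  80  75  76  77  69  49  59  61  63  60]
 [ 60  59  71 110 116 111  87  86  89  88  89  87  89  96  98  92  73  72
   70  55  57  57  58  64  61  63  62  61  61]
 [ 62  61  60  61  64  61  61  58  60  58  59  58  57  59  60  60  56  59
   59  60  61  60  61  62  61  60  62  63  61]
 [ 62  64  63  62  60  62  60  61  62  61  58  63  63  59  60  62  63  63
   62  62  62  63  62  63  63  63  63  63  63]
 [ 64  62  65  65  64  65  64  65  62  65  63  65  64  64  64  64  63  64
   63  66  64  61  63  63  64  64  63  62  62]
 [ 64  65  64  63  63  63  62  65  63  63  65  64  63  63  63  64  65  64
   63  62  63  65  63  63  63  62  61  60  61]]
```

Run:
```python
from h import *
w=load('w13'); im=cv2.cvtColor(w['image'],cv2.COLOR_RGB2GRAY)
def blob(u,v,th,r=24):
    u,v=int(u),int(v); c=im[v-r:v+r,u-r:u+r]; n,l,st,ce=cv2.connectedComponentsWithStats((c>th).astype(np.uint8))
    i=l[r,r]; return ce[i]+[u-r,v-r],st[i]
for n,X,th in(('b2',(.4375,-.2195),150),('b0',(.445,-.3875),125)):
    pu,ps=blob(*proj(w,(*X,.0635)),th); d0=np.array(X)+.0245*np.array([np.cos(.055),np.sin(.055)])
    du,ds=blob(*proj(w,(*d0,.064)),th)
    print(n,'pad',pu.round(2),ps,'dot',du.round(2),ds)
    D=ray(w,*du,.064); 
    for dep in(0,.002):
        P=ray(w,*pu,.0635-dep); print(dep,'pad-dot dist mm',np.round((P-D)[:2]*1000,2),np.linalg.norm((P-D)[:2])*1000)
```

```text
b2 pad [313.64 184.95] [ 15  13  22  23 440] dot [311.89 151.38] [ 12  13  25  26 515]
0 pad-dot dist mm [-23.93  -2.14] 24.02200249746782
0.002 pad-dot dist mm [-23.98  -2.14] 24.07198337736707
b0 pad [539.29 182.71] [ 13  13  22  22 433] dot [542.85 149.25] [ 12  12  25  26 518]
0 pad-dot dist mm [-24.03  -1.09] 24.056801268668103
0.002 pad-dot dist mm [-24.03  -2.27] 24.132284122701442
```

```bash
python3 -m crank '0.2 -0.6 0 0 0;0.2 -0.6 0 0 0;0.2 -0.6 0 0 0;0.2 -0.6 0 0 0;0.2 -0.6 0 0 0;0.2 -0.6 0 0 0;0.2 -0.6 0 0 0;0.2 -0.6 0 0 0;0.2 -0.6 0 0 0;0.2 -0.5 0 0 0'; python3 -m crank '0 0 0 0 0;0 0 0 0 0'
python3 - <<'E'
from h import *
w=snap('wrist','w14'); snap('side','s14');snap('top','t14'); im=cv2.cvtColor(w['image'],cv2.COLOR_RGB2GRAY)
def blob(u,v,th,r=24):
    u,v=int(u),int(v); c=im[v-r:v+r,u-r:u+r]; n,l,st,ce=cv2.connectedComponentsWithStats((c>th).astype(np.uint8))
    i=l[r,r]; return ce[i]+[u-r,v-r],st[i]
X=(.4375,-.2195);print(proj(w,(*X,.0635)))
for th in(110,150):
    pu,ps=blob(*proj(w,(*X,.0635)),th); d0=np.array(X)+.0245*np.array([np.cos(.07),np.sin(.07)])
    du,ds=blob(*proj(w,(*d0,.064)),th)
    print('pad',pu.round(2),ps,'dot',du.round(2),ds)
    D=ray(w,*du,.064)
    for dep in(0,.002): print(dep,np.round((ray(w,*pu,.0635-dep)-D)[:2]*1000,2))
X=(.445,-.3875,.0635);print('b0 pad px',proj(w,X),'tip exp',proj(w,(.445,-.3875,.091)))
p=sensors.read_state(); print(p['position'])
E
```

```text
t: 46.18
position: [0.4444, -0.3756, 0.1734]
tcp_rot: [0.999, 0.022, 0.044, 0.005]
contact_force: [-1.0, 0.5, -0.5]
finger_gap: 0.0187
t: 46.35
position: [0.4459, -0.3773, 0.1723]
tcp_rot: [0.999, 0.022, 0.044, 0.005]
contact_force: [-0.1, 0.4, -3.1]
finger_gap: 0.0188
[103.80292299 256.14382112]
pad [105.44 255.7 ] [ 16  13  22  22 394] dot [ 99.29 224.08] [ 12  13  26  25 516]
0 [-23.64  -2.92]
0.002 [-24.11  -1.83]
pad [105.4  255.79] [ 16  14  22  20 351] dot [ 99.33 224.19] [ 12  13  25  25 484]
0 [-23.64  -2.87]
0.002 [-24.11  -1.78]
b0 pad px [329.74714273 255.71166024] tip exp [331.37872985 264.19059766]
[ 0.4455425  -0.37662177  0.17269033]
```

```bash
python3 -m crank '-0.15 -0.2 -0.15 0 0;-0.07 -0.15 -0.1 0 0;0 0 0 0 0;0 0 0 0 0'
python3 - <<'E'
from h import *
w=snap('wrist','w15'); p=sensors.read_state(); print(p['position'],p['tcp_rot'])
a=w['image'][:,:,::-1][170:370,220:420]
cv2.imwrite('pics/c15.png',cv2.resize(a,None,fx=3,fy=3,interpolation=cv2.INTER_CUBIC))
for X in((.445,-.3875,.0635),(p['position'][0]+.005,p['position'][1]-.001,p['position'][2]-.0855),(p['position'][0]+.002,p['position'][1]-.001,p['position'][2]-.0855)): print((proj(w,X)-[220,170])*3)
E
```

```text
t: 46.83
position: [0.4392, -0.3847, 0.1661]
tcp_rot: [0.999, 0.023, 0.044, 0.005]
contact_force: [-0.6, 0.4, -0.3]
finger_gap: 0.0185
[ 0.43922953 -0.38466171  0.16609359] [0.99876867 0.02310045 0.04366491 0.00457019]
[301.37118926 234.40273552]
[294.40118097 251.53481922]
[293.78955468 264.34989552]
```

View pics/c15.png

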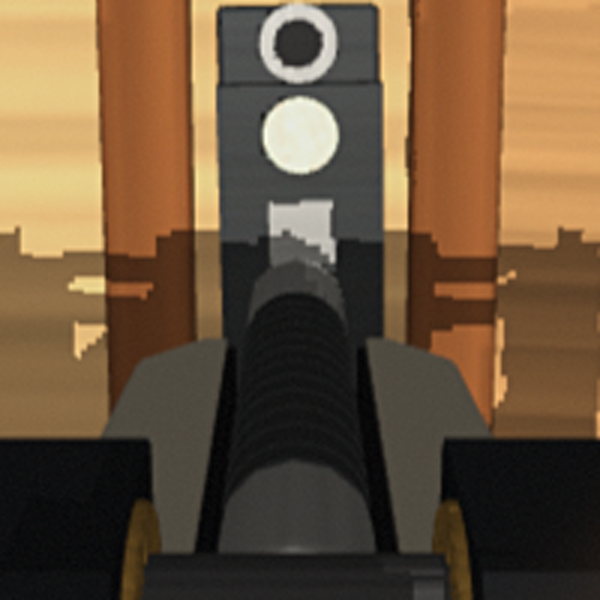

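```bash
cat > fit.py <<'E'
from h import *
from scipy.optimize import least_squares
from scipy.spatial.transform import Rotation as Ro
th=np.linspace(0,2*np.pi,72)
def tipfit(f,pos,q,m52,m123,mlow):
    w=load(f); tz=Ro.from_quat(q).apply([0,0,1]); G=np.array(pos)-.019*tz
    def ring(P0,a,h,r):
        e1=np.cross(a,[0,1,0]); e1/=np.linalg.norm(e1); e2=np.cross(a,e1)
        return np.array([proj(w,P0+a*h+r*(np.cos(t)*e1+np.sin(t)*e2)) for t in th])
    def model(p):
        a=np.array([-p[0],0,1.]); a/=np.linalg.norm(a)
        P0=G+np.array([p[1],0,0])-a*p[2]
        low=min(ring(P0,a,30e-3,9.5e-3)[:,1].min(),ring(P0,a,16e-3,5e-3)[:,1].min(),proj(w,P0)[1])
        return P0,[ring(P0,a,.052,.0095)[:,1].min(),ring(P0,a,.123,.0095)[:,1].min(),low]
    def res(p): return np.r_[np.array(model(p)[1])-[m52,m123,mlow],(p[0]-.05)/.05,p[1]/.003,(p[2]-.102)/.004]
    s=least_squares(res,[.05,0,.102]); P0=model(s.x)[0]
    print(f,'lean,dx,h',s.x.round(4),'tip-TCP',(P0-pos).round(4),'tip',P0.round(4),'res',res(s.x).round(2)); 
tipfit('w15',[.43923,-.38466,.1661],[.99877,.0231,.04366,.00457],170+293/3,170+462/3,170+259/3)
tipfit('w11',[.4358,-.2186,.1657],[.999,.018,.029,-.004],150+230/2,150+343/2,150+207/2)
E
python3 fit.py
```

```text
w15 lean,dx,h [ 0.0508 -0.0012  0.1013] tip-TCP [ 0.0023  0.0001 -0.0823] tip [ 0.4415 -0.3845  0.0838] res [-0.4   0.03  0.32  0.02 -0.39 -0.17]
w11 lean,dx,h [ 0.0313 -0.0003  0.1022] tip-TCP [ 0.0018 -0.0002 -0.0832] tip [ 0.4376 -0.2188  0.0825] res [-0.46  0.1   0.33 -0.37 -0.12  0.05]
```

```bash
python3 -m crank '0.05 -0.03 -0.25 0 0;0.03 -0.02 -0.25 0 0;0 0 0 0 0;0 0 0 0 0'
```

```text
t: 47.22
position: [0.4414, -0.3858, 0.1523]
tcp_rot: [0.999, 0.023, 0.044, 0.005]
contact_force: [-0.2, -0.4, -0.9]
finger_gap: 0.0184
```

```bash
python3 -m crank '0 0 -0.3 0 0;-0.03 0 -0.35 0 0'; python3 -m crank '-0.03 0 -0.35 0 0'
```

```text
t: 47.38
position: [0.442, -0.3867, 0.1373]
tcp_rot: [0.999, 0.023, 0.045, 0.006]
contact_force: [0.3, 3.3, 12.1]
finger_gap: 0.0186
t: 47.47
position: [0.4429, -0.3874, 0.1309]
tcp_rot: [0.999, 0.023, 0.048, 0.007]
contact_force: [-3.4, 11.3, 43.1]
finger_gap: 0.019
```

```bash
python3 -m crank '0 0 0.3 0 0;0 0 0.6 0 0;-0.3 0.2 0.6 0 0;-0.6 0.6 0.2 0 0;-0.6 0.6 0 0 0;-0.3 0.6 0 0 0;-0.2 0.8 0 0 0;0 0.8 0 0 0;0 0.8 0 0 0;0 0.6 0 0 0'; python3 -m crank '0 0 0 0 0;0 0 0 0 0'
python3 - <<'E'
from h import *
w=snap('wrist','w16'); snap('side','s16');snap('top','t16'); im=cv2.cvtColor(w['image'],cv2.COLOR_RGB2GRAY)
p=sensors.read_state(); print(p['position'])
def blob(u,v,th,r=24):
    u,v=int(u),int(v); c=im[v-r:v+r,u-r:u+r]; n,l,st,ce=cv2.connectedComponentsWithStats((c>th).astype(np.uint8))
    i=l[r,r]; return ce[i]+[u-r,v-r],st[i]
for n,X in (('b2',(.4375,-.2195)),('b0',(.445,-.3875))):
  for th in(110,130):
    pu,ps=blob(*proj(w,(*X,.0635)),th); d0=np.array(X)+.0245*np.array([np.cos(.06),np.sin(.06)])
    du,ds=blob(*proj(w,(*d0,.064)),th)
    D=ray(w,*du,.064)
    print(n,'pad',pu.round(2),ps,'dot',du.round(2),ds,ray(w,*pu,.0635).round(4))
    for dep in(0,.002): print(dep,np.round((ray(w,*pu,.0635-dep)-D)[:2]*1000,2))
E
```

```text
t: 48.3
position: [0.39, -0.2591, 0.1708]
tcp_rot: [0.999, 0.022, 0.048, 0.008]
contact_force: [0.3, -0.5, -1.8]
finger_gap: 0.0184
t: 48.47
position: [0.3896, -0.2567, 0.1701]
tcp_rot: [0.999, 0.023, 0.048, 0.007]
contact_force: [0.1, 0.3, -1.8]
finger_gap: 0.0185
[ 0.38961863 -0.25751642  0.17012868]
b2 pad [267.76 188.1 ] [ 14  12  23  24 479] dot [265.18 153.72] [ 11  11  27  28 580] [ 0.4377 -0.2202  0.0635]
0 [-23.98  -2.32]
0.002 [-24.05  -2.09]
b2 pad [267.86 188.16] [ 15  13  22  23 468] dot [265.18 153.78] [ 12  12  26  27 559] [ 0.4376 -0.2203  0.0635]
0 [-23.99  -2.39]
0.002 [-24.05  -2.17]
b0 pad [497.44 187.71] [ 13  12  21  23 428] dot [501.11 153.4 ] [ 12  11  26  27 545] [ 0.4455 -0.3864  0.0635]
0 [-24.24  -0.66]
0.002 [-24.25  -1.63]
b0 pad [497.5  187.82] [ 14  13  20  22 418] dot [501.03 153.48] [ 12  12  25  26 533] [ 0.4454 -0.3865  0.0635]
0 [-24.25  -0.77]
0.002 [-24.26  -1.74]
```

Run:
```python
from h import *
for f in('w15','w16'):
    im=cv2.cvtColor(load(f)['image'],cv2.COLOR_RGB2GRAY); print(f,np.median(im[236:364,317:322],axis=1).astype(int).tolist())
```

```text
w15 [73, 100, 164, 197, 194, 192, 191, 190, 188, 187, 188, 189, 188, 149, 91, 89, 88, 89, 91, 93, 84, 65, 58, 57, 58, 58, 59, 59, 59, 59, 58, 42, 19, 18, 23, 23, 20, 24, 22, 20, 20, 24, 23, 19, 20, 24, 22, 20, 19, 24, 24, 19, 20, 23, 23, 20, 19, 19, 24, 22, 20, 20, 20, 24, 24, 18, 20, 20, 22, 24, 22, 21, 20, 19, 23, 23, 21, 19, 20, 20, 20, 23, 22, 20, 20, 18, 25, 39, 54, 60, 59, 59, 58, 60, 59, 58, 60, 59, 59, 60, 59, 60, 60, 59, 60, 59, 59, 60, 60, 59, 60, 59, 60, 62, 63, 68, 82, 86, 57, 23, 24, 26, 26, 28, 32, 33, 34, 33]
w16 [112, 113, 112, 112, 112, 112, 111, 112, 112, 112, 112, 113, 114, 115, 90, 54, 54, 54, 56, 55, 54, 54, 66, 100, 96, 75, 76, 76, 77, 76, 77, 78, 80, 84, 65, 25, 20, 30, 28, 25, 32, 38, 32, 22, 23, 25, 21, 23, 24, 25, 21, 22, 23, 24, 23, 22, 21, 27, 26, 22, 22, 22, 26, 26, 21, 23, 22, 25, 25, 23, 22, 22, 22, 26, 26, 21, 21, 21, 23, 27, 26, 21, 23, 22, 23, 22, 25, 26, 21, 21, 22, 25, 38, 54, 63, 63, 63, 62, 64, 63, 62, 62, 63, 63, 63, 64, 63, 63, 63, 63, 63, 64, 63, 63, 64, 64, 64, 60, 40, 29, 32, 34, 36, 42, 56, 65, 64, 55]
```

```bash
cat >> fit.py <<'E'
print('--')
tipfit('w15',[.43923,-.38466,.1661],[.99877,.0231,.04366,.00457],267.5,323.5,256.7)
tipfit('w16',[.38962,-.2575,.1701],[.9985,.023,.048,.007],270.5,328.6,258.4)
E
python3 fit.py | tail -2
```

```text
w15 lean,dx,h [ 0.0476 -0.0011  0.1013] tip-TCP [ 0.0021  0.0001 -0.0823] tip [ 0.4413 -0.3845  0.0838] res [-0.18 -0.    0.12 -0.05 -0.36 -0.16]
w16 lean,dx,h [ 0.0609 -0.0024  0.1004] tip-TCP [ 0.0018  0.0002 -0.0813] tip [ 0.3915 -0.2573  0.0888] res [-0.63  0.01  0.51  0.22 -0.81 -0.41]
```

```bash
for i in 1 2; do python3 -m crank '0.5 0.45 0.1 0 0;0.5 0.45 0.1 0 0;0.5 0.45 0.1 0 0;0.5 0.45 0.1 0 0;0.5 0.45 0.1 0 0;0.5 0.45 0.1 0 0;0.5 0.45 0.1 0 0;0.5 0.45 0.1 0 0;0.5 0.45 0.1 0 0;0.5 0.45 0.1 0 0'; done; python3 -m crank '0.4 0.35 0 0 0;0.3 0.3 0 0 0;0 0 0 0 0;0 0 0 0 0'
```

```text
t: 49.45
position: [0.5198, -0.1494, 0.1943]
tcp_rot: [0.999, 0.016, 0.047, 0.008]
contact_force: [0.1, -1.1, -0.4]
finger_gap: 0.0187
t: 50.28
position: [0.6539, -0.0389, 0.2169]
tcp_rot: [0.999, 0.012, 0.047, 0.008]
contact_force: [0.1, -0.8, -1.9]
finger_gap: 0.0191
t: 50.62
position: [0.6753, -0.0228, 0.215]
tcp_rot: [0.999, 0.012, 0.047, 0.008]
contact_force: [0.5, 0.5, -2.2]
finger_gap: 0.0186
```

```bash
python3 -m crank '0.25 0.45 -0.2 0 0;0.25 0.45 -0.2 0 0;0.2 0.4 -0.2 0 0;0.05 0.15 -0.1 0 0;0 0 0 0 0;0 0 0 0 0'
python3 - <<'E'
from h import *
w=snap('wrist','w17'); s=snap('side','s17'); t=snap('top','t17'); p=sensors.read_state(); print(p['position'],p['tcp_rot'])
c=np.zeros((600,800,3),np.uint8)
c[:400,:400]=cv2.resize(w['image'][170:370,220:420],(400,400)); c[:400,400:]=cv2.resize(s['image'][130:250,210:330],(400,400),interpolation=cv2.INTER_CUBIC)
c[400:,:]=cv2.resize(t['image'][220:330,110:520],(800,200))
cv2.imwrite('pics/c17.png',c[:,:,::-1])
P=p['position']
im=cv2.cvtColor(w['image'],cv2.COLOR_RGB2GRAY); print(np.median(im[236:340,317:322],axis=1).astype(int).tolist())
E
```

```text
t: 51.12
position: [0.6949, 0.0154, 0.1941]
tcp_rot: [0.999, 0.011, 0.045, 0.008]
contact_force: [0.2, -0.2, -1.5]
finger_gap: 0.0187
[0.69493349 0.01470816 0.19466417] [0.99885606 0.01083663 0.04583639 0.00825576]
[54, 52, 51, 50, 47, 47, 47, 47, 50, 52, 51, 40, 26, 25, 23, 18, 16, 16, 15, 16, 16, 16, 41, 75, 82, 64, 64, 65, 65, 64, 65, 65, 67, 73, 56, 22, 19, 32, 31, 15, 20, 21, 20, 16, 20, 21, 17, 16, 21, 21, 16, 18, 19, 20, 20, 18, 18, 20, 22, 18, 17, 18, 21, 21, 18, 18, 18, 21, 22, 18, 18, 18, 17, 21, 22, 17, 18, 18, 17, 22, 22, 19, 17, 18, 18, 18, 21, 19, 16, 18, 18, 21, 31, 45, 54, 53, 52, 52, 53, 53, 53, 52, 54, 53]
```

Run:
```python
from h import *
a=load('s16')['image'].astype(int); s=load('s17'); b=s['image'].astype(int)
for x in((.697,.0145,.113),(.700,.0145,.113),(.6955,.0155,.06)): print(proj(s,x).round(1))
d=np.abs(a-b).sum(2)
for v in range(160,225,2): print(v,''.join('#' if k>60 else '.' for k in d[v,235:310]))
```

```text
[271.4 194.8]
[270.5 194.3]
[272.8 216.4]
160 ...........................#.###########...........................#.......
162 ........#.....................##########...................................
164 ..#............................#########...................................
166 ...............................#########...................................
168 ...............#........#......#########...................................
170 ............#..................#########...................................
172 ...............................#########...................................
174 .........#......................########................................#..
176 ................................########....#..............................
178 ......................#..#...#..########.....#........................#....
180 ................................########...................................
182 ................................########....#..............................
184 .................................#######...................................
186 ..............
[... 881 characters left out ...]
...................................#........#...............
210 ..........................................................................#
212 ..............................................#............#..#............
214 ............................................#####...................#......
216 ............................................#.######.......................
218 ............................................######.........................
220 ..........#...................####....########.............................
222 .............................###########...................................
224 ................................####.......................................
```

```bash
python3 -m crank '0 0.03 -0.4 0 0;0 0 -0.4 0 0;0 0 -0.4 0 0;0 0 -0.4 0 0;0 0 -0.3 0 0;0 0 0 0 0;0 0 0 0 0'
```

```text
t: 51.85
position: [0.6939, 0.0141, 0.1413]
tcp_rot: [0.999, 0.01, 0.045, 0.008]
contact_force: [-0.4, -0.1, -0.8]
finger_gap: 0.0184
```

```bash
python3 -m crank '0.06 0.06 -0.3 0 0;0 0 -0.3 0 0;0 0 -0.3 0 0;0 0 -0.2 0 0;0 0 0 0 0;0 0 0 0 0'; python3 -m crank '0.02 0.02 -0.15 0 0;0 0 -0.15 0 0;0 0 0 0 0'
```

```text
t: 52.35
position: [0.6958, 0.0159, 0.1112]
tcp_rot: [0.999, 0.01, 0.046, 0.008]
contact_force: [0.3, 0.2, -0.6]
finger_gap: 0.019
t: 52.6
position: [0.6967, 0.0164, 0.1035]
tcp_rot: [0.999, 0.01, 0.046, 0.008]
contact_force: [-1.0, -1.0, -1.3]
finger_gap: 0.0186
```

```bash
python3 -m crank '-0.04 -0.04 -0.15 0 0;0 0 -0.1 0 0;0 0 0 0 0'; python3 -m crank '0 0 -0.15 0 0;0 0 0 0 0'; python3 -m crank '0 0 -0.1 0 0;0 0 0 0 0'
```

```text
t: 52.85
position: [0.6958, 0.0154, 0.097]
tcp_rot: [0.999, 0.01, 0.046, 0.008]
contact_force: [-0.3, 0.3, -1.0]
finger_gap: 0.0186
t: 53.02
position: [0.6958, 0.0154, 0.093]
tcp_rot: [0.999, 0.01, 0.047, 0.008]
contact_force: [0.3, 0.2, -2.7]
finger_gap: 0.0185
t: 53.18
position: [0.6959, 0.0154, 0.0902]
tcp_rot: [0.999, 0.01, 0.047, 0.008]
contact_force: [-0.3, 1.1, -0.9]
finger_gap: 0.0187
```

```bash
python3 -m crank '0 0 -0.08 0 0;0 0 0 0 0'; python3 -m crank '0 0 -0.08 0 0;0 0 0 0 0'
```

```text
t: 53.35
position: [0.6963, 0.0154, 0.0887]
tcp_rot: [0.999, 0.01, 0.047, 0.008]
contact_force: [-1.6, 0.7, 2.0]
finger_gap: 0.0188
t: 53.52
position: [0.6967, 0.0153, 0.0875]
tcp_rot: [0.999, 0.01, 0.048, 0.008]
contact_force: [-2.2, 1.3, 3.2]
finger_gap: 0.0186
```

```bash
python3 -m crank '0 0 0 0 0.5;0 0 0 0 0.5;0 0 0 0 0.5;0 0 0 0 0.5;0 0 0 0 0.5;0 0 0.3 0 0.5;0 0 0.6 0 0.5;0 0 0.7 0 0.5;0 0 0.8 0 0.5;0 0 0.8 0 0.5'; python3 -m crank '0 0 0.8 0 0.5;0 0 0.8 0 0.5;0 0 0.8 0 0.5;-0.3 0 0.6 0 0.5;-0.8 -0.2 0.3 0 0.5;-0.8 -0.2 0 0 0.5;-0.8 -0.2 0 0 0.5;-0.8 -0.2 0 0 0.5;-0.8 -0.2 0 0 0.5;-0.8 -0.2 0 0 0.5'; python3 -m crank '-0.8 0 0 0 0.5;-0.8 0 0 0 0.5;-0.8 0 0 0 0.5;-0.8 0 0 0 0.5;0 0 0 0 0.5;0 0 0 0 0.5'
python3 - <<'E'
from h import *
t=snap('top','t18'); s=snap('side','s18'); w=snap('wrist','w18')
a=load('s8')['image'].astype(int); d=np.abs(a-s['image'].astype(int)).sum(2)
print('side diff vs s8 near block'); 
for v in range(166,226,3): print(v,''.join('#' if k>60 else '.' for k in d[v,245:300]))
im=t['image'][:,:,::-1]
hsv=cv2.cvtColor(im,cv2.COLOR_BGR2HSV)
for n,X in (('b2',(.437,-.22)),('b0',(.445,-.387))):
    u,v=map(int,proj(t,(*X,.0635))); print(n,u,v); print(cv2.cvtColor(im,cv2.COLOR_BGR2GRAY)[v-6:v+7,u-6:u+7])
# head of punch in top image: bright blob
g=cv2.cvtColor(im,cv2.COLOR_BGR2GRAY); print(g[158:180,294:316:1].max(0), hsv[160:178,296:312,1].min())
m=((hsv[155:185,290:318,1]<60)&(g[155:185,290:318]>110)).astype(np.uint8); print(cv2.connectedComponentsWithStats(m)[2:])
# tray: bright blobs inside (pads/strips)
m=(g[236:316,120:238]>120).astype(np.uint8); n,l,st,ce=cv2.connectedComponentsWithStats(m)
for i in range(1,n):
    if st[i,4]>6: print('tray',st[i],ray(t,120+ce[i][0],236+ce[i][1],.0505)[:2].round(3))
E
```

```text
t: 54.35
position: [0.6941, 0.0153, 0.1667]
tcp_rot: [0.999, 0.01, 0.044, 0.008]
contact_force: [0.2, -0.3, -0.6]
finger_gap: 0.0463
t: 55.18
position: [0.5649, -0.0149, 0.265]
tcp_rot: [0.999, 0.011, 0.051, 0.009]
contact_force: [-0.1, 1.0, 0.1]
finger_gap: 0.0468
t: 55.68
position: [0.478, -0.0157, 0.2689]
tcp_rot: [0.999, 0.01, 0.053, 0.009]
contact_force: [0.8, 0.3, 0.5]
finger_gap: 0.0462
side diff vs s8 near block
166 .......................................................
169 .......................................................
172 .......................................................
175 .......................................................
178 .........................########......................
181 ....................#############......................
184 ...................#####.#.#.####......................
187 ...................#####...#.####......................
190 ....................####.########......................
193 ....................#####....####......................
196 ...................######....####......................
199 ............
[... 1752 characters left out ...]
 70]
 [ 70  79 102 135 151 154 151 151 146 119  89  72  71]
 [ 71  74  97 128 142 145 142 138 131 110  82  71  70]
 [ 71  73  85 104 115 117 113 108 104  89  74  71  70]
 [ 72  73  77  80  85  83  81  81  78  76  72  72  73]]
[153 159 164 167 169 162 144 145 146 146 145 143 143 146 145 146 145 147
 145 146 145 145] 0
(array([[  0,   0,  28,  30, 778],
       [  2,  10,   9,   9,  62]], dtype=int32), array([[14.0874036 , 14.56169666],
       [ 6.12903226, 13.72580645]]))
tray [ 25  15  19  18 177] [0.497 0.351]
tray [ 66  15  20  18 194] [0.497 0.258]
tray [72 35  8  8 58] [0.47  0.258]
tray [31 36  7  7 46] [0.47  0.351]
tray [31 56  8  8 22] [0.424 0.348]
tray [72 56  9  7 24] [0.425 0.257]
```

Run:
```python
from h import *
t=load('t18'); s=load('s18'); w=load('w18')
print('top ray z=.153',ray(t,296.1,168.7,.153), 'top0 head', ray(load('top0'),304,166.5,.155))
im=s['image']; hsv=cv2.cvtColor(im,cv2.COLOR_RGB2HSV); g=cv2.cvtColor(im,cv2.COLOR_RGB2GRAY)
for v in range(170,222,3): print(v,g[v,260:284].tolist())
im=cv2.cvtColor(w['image'],cv2.COLOR_RGB2GRAY); hs=cv2.cvtColor(w['image'],cv2.COLOR_RGB2HSV)
X=ray(t,296.1,168.7,.153); print('w px exp',proj(w,X),'hole',proj(w,(.6955,.0155,.06)))
m=((hs[...,1]<50)&(im>120)).astype(np.uint8); n,l,st,ce=cv2.connectedComponentsWithStats(m)
for i in range(1,n):
    if st[i,4]>60: print(st[i],ce[i].round(1))
```

```text
top ray z=.153 [0.68326184 0.02934622 0.153     ] top0 head [0.68728939 0.01272106 0.155     ]
170 [178, 177, 175, 176, 176, 175, 175, 172, 173, 172, 171, 172, 173, 173, 174, 173, 173, 174, 175, 174, 177, 180, 181, 182]
173 [172, 172, 171, 171, 173, 173, 172, 173, 171, 172, 172, 173, 174, 178, 179, 180, 179, 181, 179, 176, 176, 178, 175, 177]
176 [172, 174, 172, 173, 172, 175, 177, 177, 179, 180, 179, 178, 178, 179, 175, 176, 178, 178, 179, 181, 179, 182, 178, 177]
179 [176, 178, 180, 179, 178, 175, 179, 178, 178, 178, 181, 179, 181, 182, 180, 180, 179, 176, 177, 175, 178, 177, 180, 183]
182 [172, 171, 173, 176, 168, 182, 185, 185, 184, 184, 185, 180, 168, 149, 177, 179, 182, 181, 180, 179, 175, 173, 174, 171]
185 [181, 179, 176, 173, 144, 106, 110, 113, 113, 117, 113, 109, 104, 119, 178, 175, 171, 173, 175, 175, 175, 176, 176, 174]
188 [179, 179, 181, 180, 173, 105, 109, 111, 113, 114, 112, 111, 107, 112, 160, 177, 177, 176, 174, 173, 173, 175, 173, 172]
191 [178, 177, 176, 173, 167, 101, 91, 108, 115, 116, 109, 101, 86, 79, 131, 173, 173, 170, 167, 164, 162, 164, 167, 169]
194 [104
[... 841 characters left out ...]
69, 75, 77, 79, 78, 80, 76]
218 [77, 80, 81, 80, 83, 75, 71, 70, 91, 78, 67, 66, 74, 69, 85, 83, 60, 49, 63, 76, 79, 79, 75, 73]
221 [43, 52, 64, 76, 84, 84, 82, 75, 79, 74, 70, 63, 43, 45, 43, 46, 43, 47, 47, 48, 63, 53, 47, 43]
w px exp [254.16641784 -42.81207683] hole [284.19294192   1.78826178]
[ 524  118   85   44 1724] [568.7 139.7]
[ 38 184  19  19 165] [ 47.4 192.8]
[ 21 206  18  18 177] [ 27.4 214.5]
[ 29 206  27   8 132] [ 42.  208.3]
[ 46 206  19  19 197] [ 57.5 215.1]
[ 31 217  27   8 124] [ 43.8 221.4]
[500 227  18  18 153] [508.3 235.4]
[ 38 231  16  16 232] [ 45.6 238.2]
[505 249  18  18 257] [513.1 257.7]
[ 47 273  18  16 125] [ 55.4 280. ]
[505 273  14  15 199] [511.5 280.2]
```

Run:
```python
from h import *
from scipy.optimize import least_squares
def tri(t,a,s,b): r=least_squares(lambda X:np.r_[proj(t,X)-a,proj(s,X)-b],[.69,.015,.15]); return r.x.round(4),r.fun.round(2)
print(tri(load('t18'),(296.1,168.7),load('s18'),(269,183.5)))
print('before',tri(load('t7'),(304.2,167.4),load('s8'),(273.7,179)), tri(load('top0'),(304,166.5),load('s8'),(273.7,179)))
```

```text
(array([0.6839, 0.0296, 0.1509]), array([-0.08, -0.08,  0.1 ,  0.02]))
before (array([0.6865, 0.0131, 0.154 ]), array([-0.38, -0.39,  0.54,  0.09])) (array([0.6879, 0.013 , 0.1535]), array([-0.11, -0.11,  0.15,  0.02]))
```

The punch is seated, head at z = 0.151, but it leans about 10°, which is more than at the start. I have time, so I'll regrip it, bring it upright in the hole and release it without load.

```bash
python3 -m crank '0.8 0.12 0 0 0.65;0.8 0.12 0 0 0.65;0.8 0.12 0 0 0.65;0.8 0.12 0 0 0.65;0.8 0.12 0 0 0.65;0.8 0.12 0 0 0.65;0.8 0.12 0 0 0.65;0.8 0.12 -0.2 0 0.65;0.8 0.12 -0.2 0 0.65;0.8 0.12 -0.2 0 0.65'; python3 -m crank '0 0 0 0 0.65;0 0 0 0 0.65'
```

```text
t: 56.67
position: [0.6922, 0.0161, 0.2507]
tcp_rot: [0.999, 0.01, 0.052, 0.009]
contact_force: [-0.5, -0.3, -0.4]
finger_gap: 0.0605
t: 56.83
position: [0.6952, 0.0168, 0.247]
tcp_rot: [0.999, 0.011, 0.051, 0.009]
contact_force: [-0.1, 0.9, -0.3]
finger_gap: 0.0604
```

```bash
python3 -m crank '-0.12 0.1 -0.5 0 0.65;0 0 -0.7 0 0.65;0 0 -0.7 0 0.65;0 0 -0.7 0 0.65;0 0 -0.7 0 0.65;0 0 -0.7 0 0.65;0 0 -0.4 0 0.65;0 0 0 0 0.65;0 0 0 0 0.65'
```

```text
t: 57.58
position: [0.6901, 0.0189, 0.1343]
tcp_rot: [0.999, 0.011, 0.052, 0.009]
contact_force: [0.2, -0.3, 0.1]
finger_gap: 0.0602
```

```bash
python3 -m crank '0.05 -0.05 -0.5 0 0.65;0 0 -0.5 0 0.65;0 0 -0.2 0 0.65;0 0 0 0 0.65;0 0 0 0 0.65'; python3 -m crank '0 0 0 0 0;0 0 0 0 0;0 0 0 0 0;0 0 0 0 0;0 0 0 0 0;0 0 0 0 0;0 0 0 0 0;0 0 0 0 0'
```

```text
t: 58.0
position: [0.6926, 0.0173, 0.1042]
tcp_rot: [0.998, 0.01, 0.054, 0.009]
contact_force: [0.6, -1.4, -0.3]
finger_gap: 0.0604
t: 58.67
position: [0.6935, 0.0174, 0.1061]
tcp_rot: [0.998, 0.01, 0.055, 0.009]
contact_force: [0.1, 0.5, -1.7]
finger_gap: 0.0186
```

```bash
python3 -m crank '0 -0.05 0.15 0 0;0.1 0 0 0 0;0 0 0 0 0'; python3 -m crank '0.1 0 0 0 0;0.05 0 0 0 0;0 0 0 0 0'
```

```text
t: 58.92
position: [0.6956, 0.0161, 0.1097]
tcp_rot: [0.998, 0.011, 0.054, 0.009]
contact_force: [-0.1, -0.5, -0.8]
finger_gap: 0.0186
t: 59.17
position: [0.6971, 0.0162, 0.1087]
tcp_rot: [0.999, 0.01, 0.05, 0.009]
contact_force: [-1.4, 0.5, -0.4]
finger_gap: 0.0185
```

```bash
python3 -m crank '0.15 0 0 0 0;0 0 0 0 0'; python3 -m crank '0.1 0 0 0 0;0 0 0 0 0'; python3 -m crank '-0.12 0 0 0 0;0 0 -0.1 0 0;0 0 0 0 0'
python3 - <<'E'
from h import *
s=snap('side','s19'); w=snap('wrist','w19')
g=cv2.cvtColor(w['image'],cv2.COLOR_RGB2GRAY); print(np.median(g[236:340,317:322],axis=1).astype(int).tolist())
E
```

```text
t: 59.33
position: [0.6997, 0.0163, 0.1081]
tcp_rot: [0.999, 0.011, 0.048, 0.009]
contact_force: [-0.9, 0.3, -1.2]
finger_gap: 0.0185
t: 59.5
position: [0.7015, 0.0164, 0.1076]
tcp_rot: [0.999, 0.011, 0.047, 0.009]
contact_force: [-2.8, -0.0, -0.4]
finger_gap: 0.0187
t: 59.75
position: [0.6995, 0.0163, 0.1055]
tcp_rot: [0.999, 0.011, 0.049, 0.009]
contact_force: [-2.7, 0.1, 1.5]
finger_gap: 0.0188
[40, 55, 54, 54, 55, 54, 55, 53, 55, 53, 54, 53, 52, 51, 53, 51, 52, 52, 52, 51, 50, 50, 48, 42, 35, 32, 35, 51, 66, 69, 67, 68, 70, 78, 61, 26, 20, 22, 20, 17, 19, 21, 18, 18, 22, 21, 17, 20, 21, 19, 18, 19, 21, 18, 17, 19, 21, 19, 17, 19, 20, 21, 19, 18, 18, 20, 21, 19, 20, 23, 37, 37, 23, 22, 23, 30, 28, 20, 17, 18, 19, 21, 22, 18, 18, 18, 22, 32, 47, 55, 55, 54, 53, 54, 53, 54, 55, 54, 54, 55, 53, 55, 54, 54]
```

```bash
cat > f2.py <<'E'
from fit import *
print('==')
tipfit('w19',[.6995,.0163,.1055],[.9987,.011,.049,.009],270.5,323.2,262.5)
E
python3 f2.py | tail -1
python3 - <<'E'
from h import *
a=load('s16')['image'].astype(int); b=load('s19')['image'].astype(int)
d=np.abs(a-b).sum(2)
for v in range(186,222,3): print(v,''.join('#' if k>60 else '.' for k in d[v,245:300]))
s=load('s19')
for x in((.6955,.0155,.062),(.6975,.0163,.08),(.6955,.0155,.08)): print(proj(s,x))
E
```

```text
w19 lean,dx,h [ 0.0242 -0.0016  0.1009] tip-TCP [-0.001   0.0003 -0.082 ] tip [0.6985 0.0166 0.0235] res [ 0.84 -0.14 -0.8  -0.52 -0.52 -0.26]
186 ..###.######..######################.########.#########
189 ........####..#####################.#####.#############
192 ..............#####################.###################
195 ####.........####################.#####################
198 #########..##...#######################################
201 .#.#..#................################################
204 ....#................#.#########.######################
207 .............#......##.#########.###########.#####.####
210 ......................#.##########..########.##########
213 ........................#.##########.#...#############.
216 ........#..............#####..##....######...##.#######
219 ..########.......#####..######..######.......##..######
[272.71634417 215.61431789]
[271.40559642 208.31092976]
[272.29876319 208.511971  ]
```

```bash
python3 -m crank '-0.1 -0.02 0 0 0;0 0 0 0 0;0 0 0 0 0'; python3 -m crank '0 0 0 0 0.25;0 0 0 0 0.25;0 0 0 0 0.25;0 0 0 0 0.25;0 0 0 0 0.25'; python3 -m crank '0 0 0 0 0.5;0 0 0 0 0.5;0 0 0 0 0.5;0 0 0.3 0 0.5;0 0 0.6 0 0.5;0 0 0.8 0 0.5;0 0 0.8 0 0.5;0 0 0.8 0 0.5;0 0 0.8 0 0.5;0 0 0.8 0 0.5'
```

```text
t: 60.1
position: [0.6979, 0.016, 0.1065]
tcp_rot: [0.999, 0.01, 0.05, 0.009]
contact_force: [-0.6, 0.2, -1.2]
finger_gap: 0.0188
t: 60.52
position: [0.6982, 0.0156, 0.1067]
tcp_rot: [0.999, 0.011, 0.051, 0.009]
contact_force: [-0.7, 0.8, -0.6]
finger_gap: 0.023
t: 61.35
position: [0.6953, 0.0156, 0.232]
tcp_rot: [0.999, 0.011, 0.047, 0.009]
contact_force: [0.5, 0.1, 0.2]
finger_gap: 0.0464
```

```bash
python3 -m crank '0 0 0.8 0 0.5;-0.4 0 0.5 0 0.5;-0.8 0 0.2 0 0.5;-0.8 0 0 0 0.5;-0.8 0 0 0 0.5;-0.8 0 0 0 0.5;-0.8 0 0 0 0.5;-0.8 0 0 0 0.5;-0.8 0 0 0 0.5;-0.8 0 0 0 0.5'; python3 -m crank '0 0 0 0 0.5;0 0 0 0 0.5'
python3 - <<'E'
from h import *
from scipy.optimize import least_squares
def tri(t,a,s,b): r=least_squares(lambda X:np.r_[proj(t,X)-a,proj(s,X)-b],[.69,.015,.15]); return r.x.round(4),r.fun.round(2)
t=snap('top','t20'); s=snap('side','s20')
im=t['image']; hsv=cv2.cvtColor(im,cv2.COLOR_RGB2HSV); g=cv2.cvtColor(im,cv2.COLOR_RGB2GRAY)
m=((hsv[150:190,285:325,1]<60)&(g[150:190,285:325]>110)).astype(np.uint8); n,l,st,ce=cv2.connectedComponentsWithStats(m); print(st[1:],ce[1:]+[285,150])
gs=cv2.cvtColor(s['image'],cv2.COLOR_RGB2GRAY)
for v in range(174,220,3): print(v,gs[v,260:284].tolist())
# changes elsewhere: compare t20 with t7 over bystanders
for n,(a,b,c,d) in dict(hammer=(150,240,400,455),can=(170,215,170,212),rack=(245,328,380,508)).items():
    print(n,(np.abs(load('t7')['image'][a:b,c:d].astype(int)-im[a:b,c:d]).sum(2)>60).sum())
print('hammer/can vs t0',[(np.abs(load('top0')['image'][a:b,c:d].astype(int)-im[a:b,c:d]).sum(2)>60).sum() for a,b,c,d in((150,240,400,455),(170,215,170,212))])
E
```

```text
t: 62.18
position: [0.5215, 0.0155, 0.2838]
tcp_rot: [0.998, 0.011, 0.055, 0.009]
contact_force: [0.0, -1.0, 1.3]
finger_gap: 0.0466
t: 62.35
position: [0.5189, 0.0156, 0.2857]
tcp_rot: [0.998, 0.011, 0.056, 0.009]
contact_force: [0.5, -0.6, -0.2]
finger_gap: 0.0464
[[12 14  9  9 63]] [[301.         167.71428571]]
174 [172, 172, 172, 171, 174, 171, 171, 169, 172, 173, 173, 176, 179, 179, 180, 180, 178, 177, 174, 175, 176, 177, 179, 180]
177 [171, 171, 172, 174, 175, 177, 179, 179, 180, 181, 181, 181, 179, 179, 179, 177, 180, 180, 181, 177, 178, 177, 177, 175]
180 [179, 178, 176, 177, 175, 173, 172, 160, 169, 178, 183, 181, 183, 181, 177, 166, 143, 176, 176, 177, 179, 183, 181, 180]
183 [175, 177, 178, 180, 181, 179, 177, 162, 106, 112, 116, 119, 114, 113, 109, 110, 134, 180, 175, 174, 172, 172, 176, 176]
186 [175, 176, 174, 178, 178, 178, 181, 173, 108, 111, 119, 115, 115, 116, 106, 106, 131, 176, 174, 175, 173, 171, 172, 172]
189 [181, 180, 184, 181, 179, 177, 175, 165, 69, 98, 106, 108, 108, 108, 96, 86, 97, 173, 173, 173, 172, 171, 167, 164]
192 [164, 167, 171, 174, 174, 175, 178,
[... 423 characters left out ...]
5, 84, 87, 86, 92, 128, 178, 172, 116, 46, 50, 46, 52, 52, 50, 47, 66, 137, 183, 182, 182, 181, 181, 184]
207 [89, 87, 88, 86, 87, 122, 181, 177, 124, 45, 53, 49, 50, 49, 51, 49, 67, 133, 184, 184, 186, 184, 183, 181]
210 [86, 85, 93, 97, 95, 105, 104, 114, 72, 52, 48, 54, 50, 50, 48, 49, 49, 63, 87, 108, 144, 174, 185, 185]
213 [83, 80, 82, 79, 82, 81, 75, 78, 64, 45, 49, 51, 49, 55, 51, 50, 47, 62, 84, 80, 82, 74, 72, 89]
216 [80, 81, 77, 74, 72, 60, 57, 54, 46, 62, 48, 49, 50, 45, 52, 52, 55, 63, 66, 74, 71, 72, 77, 73]
219 [68, 80, 79, 80, 84, 79, 81, 65, 62, 88, 113, 118, 116, 104, 91, 67, 59, 44, 46, 45, 41, 47, 67, 66]
hammer 0
can 0
rack 1
hammer/can vs t0 [np.int64(0), np.int64(11)]
```

Run:
```python
from h import *
print(order.job_done())
```

```text
the job is handed in; nothing more can be done
None
```

I sorted all four caps, struck both rack caps, put the punch back in its block and handed the job in at about 62 s of the 210 s allowed. No verdict came back.

- **Sorting:** The two dotted caps stand in bays 0 and 2. The two crossed caps lie in the scrap tray and were not punched. My last top image shows the rack unchanged since sorting and two crossed caps in the tray.
- **Striking:** Each pad got one strike, peaking at about 41 N and 43 N against the 13 N needed. I judged mark depth from how the pads shifted and narrowed in the wrist images. Both fit a full 2 mm mark, but that is indirect: no dent can be seen in the images, and the error is about half a millimetre. The first press was slow, and the tool tilted and the tip may have shifted slightly before the spring snapped.
- **Punch:** It leaned about 10° after I first put it back, so I regripped it, brought it upright and released it again. It now stands point down with a lean of about 6°, close to how it stood at the start. I measured it fully seated the first time; after the regrip its image positions look the same, but I did not work out its depth again.
- **Bystanders:** The hammer and the oil can did not move. The can area differs from the first image by 11 pixels, which I take to be the arm's shadow, and by none from the image taken after sorting.
- **Pictures:** My 17th picture was refused at the 16-picture limit, so the checks from the punch's return onward used pixel values only.

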